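# Unpack the rack stack onto the bench

### The arm

A 7-joint arm with a two-finger parallel gripper is mounted at the origin on the work surface. World frame = base frame: x ahead of the robot, y to its left, z up, the work surface at z = 0. Lengths are in m, angles in rad, forces in N, time in s.
With the tool pointing down it reaches from about 0.4 to 0.85 m from the base axis. Payload 4.5 kg.
Tool frame: the origin (TCP) lies midway between the tips of the shut fingers; the grasp point (between the pads) lies 19 mm behind it; z points along the fingers, x is the direction in which the jaws open and shut, and the axes are right-handed (so a half turn about z gives the same grasp; the last joint's range is limited). The gripper opens to 88 mm and grips with 3 to 60 N. Pads are 18 mm wide; open, the fingers measure 123 mm over their backs; the gripper's body (75 mm by 187 mm) begins 45 mm behind the grasp point.
Start: joints at [1.224, 0.689, -0.195, 1.565, 0.157, 0.902, -0.215], TCP at [0.232, -0.58, 0.202] pointing down, gripper open.
Joint ranges: [-3.01, 3.01], [-0.46, 2.08], [-1.47, 1.51], [0.13, 2.56], [-1, 4.14], [0.04, 2.09], [-2.66, 2.66]. Speed limits (rad/s): [2.57, 2.57, 3.14, 3.14, 3.14, 3.14, 3.14].

### API

Orientations are given as a unit quaternion [x, y, z, w].
In Python, from plant import r gives the robot as it stands. The module is installed in compiled form; this text tells all that it offers.
- The arm moves only by the tool play_rows, never from a script. Its argument "increments" is a list of rows, each a list of 7 numbers: the opening, from 0 (shut) to 1 (fully open), then the shift along the tool's x, y, z in mm, then the turn, a rotation vector about the tool's x, y, z in rad. In form: [[hand, dx, dy, dz, wx, wy, wz], ...]. A call has exactly 8 rows; each row shifts and turns the pose as measured when the row begins, along the tool's axes as they then stand; what a row does not reach is not made up. A row lasts 1/8 s, in which the tool goes at most 62.5 mm and 10.7 degrees, less where a joint would pass 70% of its speed; a pose out of reach is approached as far as the arm can. A call is refused whole if a number of a shift passes 62.5 or a number of a turn 0.188, either way. A call with a gripper value outside its range is refused whole. The fingers move at their own pace and stop on an object; "grip_force" is the grip in N (left out, the last holds). Time passes only in rows, so rows that do not move let the fingers close, or fill a call up. It gives the time, the measured TCP pose, the force and the opening at its end, in the units of the state.
- r.get_state(): the state, without advancing time (a new reading comes with each control period).
- r.snapshot(name): name is "scene" or "top" or "wrist"; returns the picture (384x512x3 uint8, red, green, blue); there is no depth.
- r.get_calibration(name): a dict with "fx", "fy", "cx", "cy" (pixels), "R" (3x3) and "t" (3): a world point X has camera coordinates R X + t. Camera axes: x right, y down, z forward; pixel columns grow to the right and rows downward; lengths in m; the calibration is good to about 2 mm. A picture is of the moment at which its call begins: read the wrist's pose just before it. get_calibration takes no time and is no camera call; for the wrist camera it gives the pose at the moment of the call.
- r.finish_job(): hands the job in, once; it reports no verdict.
The state is a dict: "clock": time; "q": joint angles; "qd": joint speeds; "joint_torque": joint torques, N m; "tool_pos": TCP position; "eef_rot": TCP orientation; "contact_force": force on the tool from outside, world axes, zero at the start; "moment": the same for the moment, N m; "opening": opening from 0.0 (shut) to 1.0 (fully open).
Only numpy, scipy, OpenCV 4.12 (cv2) and the standard library are available. Lean on these libraries where they do the work, as an engineer would, in place of code of your own. Each camera call takes 0.05 s, during which the arm holds its last target.

### The job

Take the tall stack on the lab bench apart and put each piece away: the small carton on the low metal rack base, between its four corner sockets; the metal rack tier upright over that carton, its four corner posts fully home in the sockets; the closed tip box flat inside the shorter tray, and the long tube rack flat inside the longer tray. Do not knock over or push aside the three little amber bottles standing in between, and let go of everything at the end.

Things in the scene. Friction and masses are not known exactly. Their poses are not given: they have to be found in the camera images.
- vial_box_mid (a point): Small closed cardboard carton, 60 (x) by 46 (y) by 40 mm high, about 90 g, top of the stack at the start (its underside rests on the tier's deck, its x axis along the stack's length). The point is its centre, half-way up; x along its 60 mm side, z up. Grasp it across its 46 mm sides.
- tier_mid (a point): Metal rack tier, 200 g, 2nd from top, feet on the tip box: solid deck 120 (x) by 56 (y) by 18 mm on four round posts pointing down, 10 mm thick, at x +-50, y +-20 mm, to 60 mm below the deck; feet taper to 6 mm in the last 5 mm. Point: centre of the deck, 69 mm above the feet; x along its length, z up. Grasp the deck across its 56 mm sides at mid-length. Same after a half turn.
- tip_box_mid (a point): Closed grey plastic tip box with a dark lid seam, 155 (x) by 56 (y) by 50 mm high, about 160 g, third from the top, lying on the tube rack. The point is its centre, half-way up (25 mm); x along its length, z up. Grasp it across its 56 mm sides.
- tube_rack_mid (a point): Long white plastic tube rack with two rows of grey holes on top, 195 (x) by 56 (y) by 50 mm high, about 220 g, bottom of the stack, standing on the bench. The point is its centre, half-way up (25 mm); x along its length, z up. Grasp it across its 56 mm sides.
- base_tier: Rack base, fixed: metal deck 126 (x) by 76 (y) mm, top 40 mm above the bench; on it four open square sockets at x +-50, y +-20 mm, 14 mm inside, 20 outside, 12 deep (bottom = deck top). 80 mm of deck free between the pairs along x. Origin: centre of underside, on the bench; x along its length, z up. Seated, the tier's point is at 109 mm, the carton's at 60 mm.
- long_tray: Fixed to the bench. Longer shallow steel tray, 221 (x) by 82 (y) mm outside, 215 by 76 mm inside, floor 3 mm thick, rim 9 mm above the bench and 3 mm thick. Origin: centre of its underside; x along its length, z up.
- short_tray: Fixed to the bench. Shorter shallow steel tray, 181 (x) by 82 (y) mm outside, 175 by 76 mm inside, floor 3 mm thick, rim 9 mm above the bench and 3 mm thick. Origin: centre of its underside; x along its length, z up.
- bottle0: One of three alike little amber glass bottles with white caps, 28 mm in diameter, 62 mm high, standing loose between the places; to be left where it is. Origin: centre of its underside, z up.
- bottle1: One of three alike little amber glass bottles with white caps, 28 mm in diameter, 62 mm high, standing loose between the places; to be left where it is. Origin: centre of its underside, z up.
- bottle2: One of three alike little amber glass bottles with white caps, 28 mm in diameter, 62 mm high, standing loose between the places; to be left where it is. Origin: centre of its underside, z up.

How it is judged:
By the outcome, as a careful person would: the job done as asked, in the order asked, and still so for the second after the job is handed in, with the robot touching nothing.
It also fails if it takes over 136 s, if anything falls off the work surface, if the arm or the gripper's body presses on something with over 40 N, if the wrist force passes 120 N, or if a joint passes its speed limit or range.

## Working session

There is one attempt and no reset: what is moved stays moved. The work goes in short steps, Python scripts to look and compute and a tool call to move; the robot and the scene stay as the last step left them, time stands still between calls to the robot, and variables do not carry over. Pictures are saved under pics/ and viewed, and the job is handed in when it is done.

Besides the shell and the picture viewer there is one more tool, called as name([rows], argument=value, ...), one row to a line, values as JSON. play_rows: Moves the arm, as the interface text tells. Its arguments: {"type":"object","properties":{"increments":{"type":"array"},"grip_force":{"type":"number"}},"required":["increments"]}

```bash
mkdir -p pics; python3 - <<'E'
from plant import r
import cv2,numpy as np
s=r.get_state()
for k in s: print(k,np.round(s[k],4))
for n in ["scene","top","wrist"]:
    c=r.get_calibration(n); print(n,{k:np.round(v,4).tolist() for k,v in c.items()})
    cv2.imwrite(f"pics/{n}0.png",r.snapshot(n)[:,:,::-1])
E
```

```text
clock 0.0
q [ 1.2238  0.6899 -0.1946  1.5664  0.1574  0.9025 -0.2151]
qd [-0.0024  0.0007  0.0003 -0.001  -0.0004 -0.0005  0.0012]
joint_torque [ 1.00000e-04 -5.27558e+01 -1.26660e+00 -1.53431e+01 -5.25000e-02
  6.70000e-03  2.00000e-04]
tool_pos [ 0.232  -0.5796  0.201 ]
eef_rot [ 8.282e-01 -5.604e-01 -8.000e-04 -4.000e-04]
contact_force [ 0.1259  0.6831 -0.1287]
moment [ 0.003  -0.0013  0.0298]
opening 1.0025
scene {'fx': 491.4603, 'fy': 491.4603, 'cx': 261.891, 'cy': 192.3069, 'R': [[0.2722, 0.9622, 0.0082], [0.7292, -0.2008, -0.6542], [-0.6278, 0.184, -0.7563]], 't': [-0.1643, -0.3019, 1.5619]}
top {'fx': 463.8296, 'fy': 463.8296, 'cx': 256.0614, 'cy': 179.5356, 'R': [[0.0192, -0.9994, -0.0277], [-0.9962, -0.0168, -0.086], [0.0855, 0.0292, -0.9959]], 't': [0.0106, 0.5699, 1.2785]}
wrist {'fx': 287.7043, 'fy': 287.7043, 'cx': 255.9116, 'cy': 191.0406, 'R': [[0.3731, -0.9278, -0.0014], [-0.8866, -0.357, 0.2941], [-0.2733, -0.1085, -0.9558]], 't': [-0.6238, -0.043, 0.3893]}
```

View pics/scene0.png

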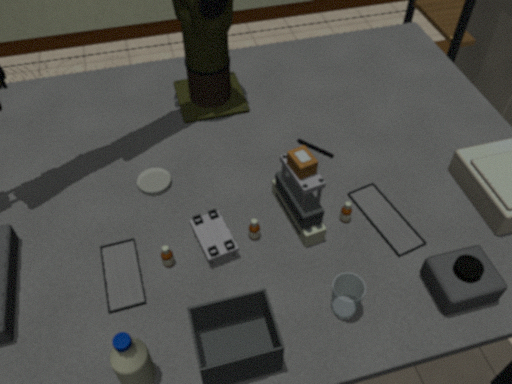

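View pics/top0.png

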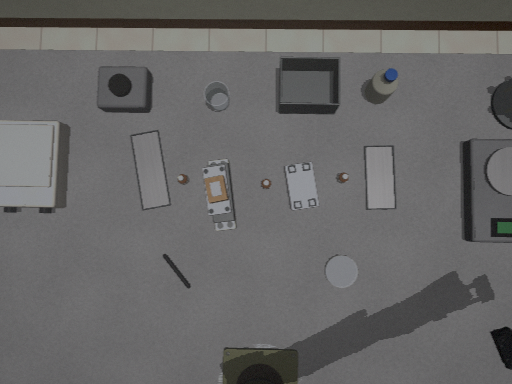

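View pics/wrist0.png

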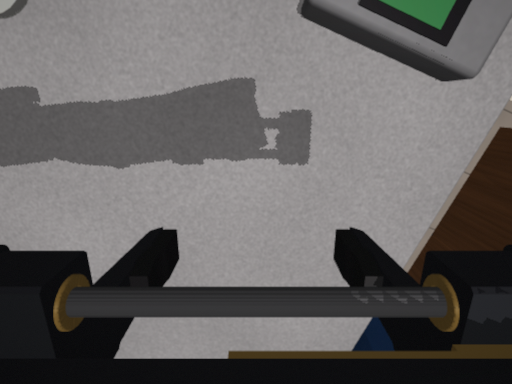

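Scene: the stack is at (303,195) with the bottles at (166,256), (254,229) and (346,211). Top: long tray (150,170), stack (217,195), rack base (302,187), short tray (380,178), bottles (182,178), (266,183), (344,177). Next I'll enlarge these for exact corners.

```bash
python3 - <<'E'
import cv2
t=cv2.imread("pics/top0.png"); s=cv2.imread("pics/scene0.png")
def crop(im,n,x0,y0,w,h,k):
    c=cv2.resize(im[y0:y0+h,x0:x0+w],None,fx=k,fy=k,interpolation=cv2.INTER_CUBIC)
    c=cv2.convertScaleAbs(c,alpha=1.5)
    for x in range((x0+9)//10*10,x0+w,10):
        cv2.line(c,((x-x0)*k,0),((x-x0)*k,4 if x%50 else 14),(0,255,255),1)
        if x%20==0: cv2.putText(c,str(x),((x-x0)*k,24),0,.35,(0,255,255),1)
    for y in range((y0+9)//10*10,y0+h,10):
        cv2.line(c,(0,(y-y0)*k),(6,(y-y0)*k),(0,255,255),1)
        if y%20==0: cv2.putText(c,str(y),(8,(y-y0)*k+4),0,.35,(0,255,255),1)
    cv2.imwrite(f"pics/{n}.png",c)
crop(t,"t_l",125,120,130,120,5)
crop(t,"t_r",255,120,150,100,5)
crop(s,"s_l",260,130,180,130,4)
crop(s,"s_r",90,190,180,130,4)
E
```

```text
(no output)
```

View pics/t_l.png

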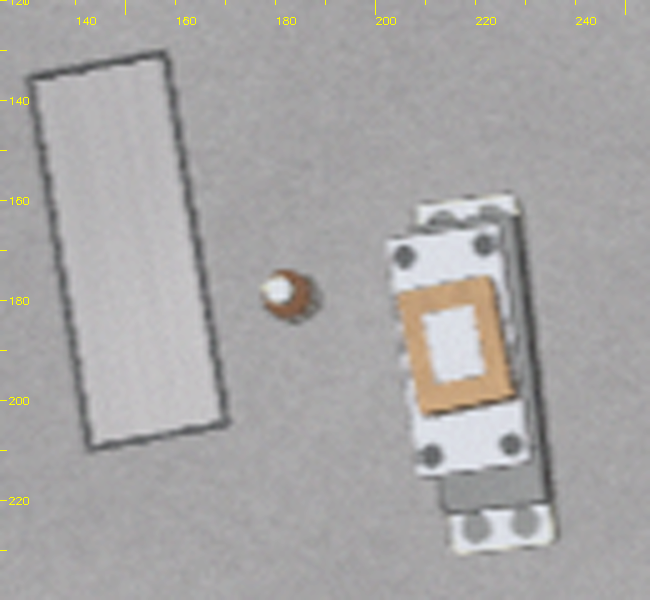

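View pics/t_r.png

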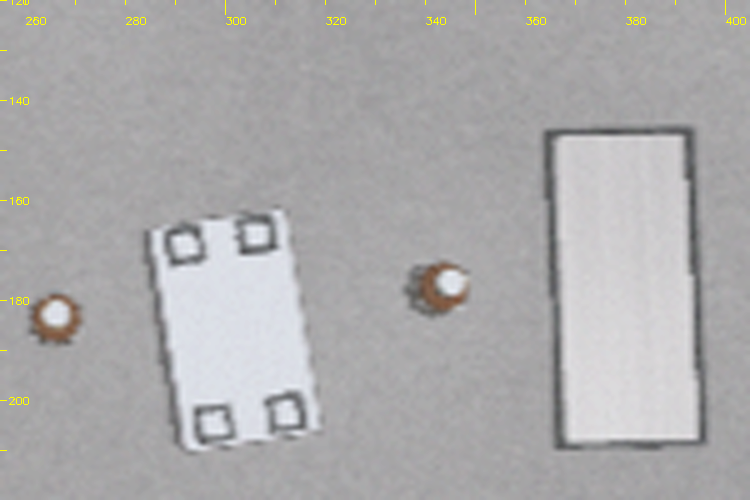

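View pics/s_l.png

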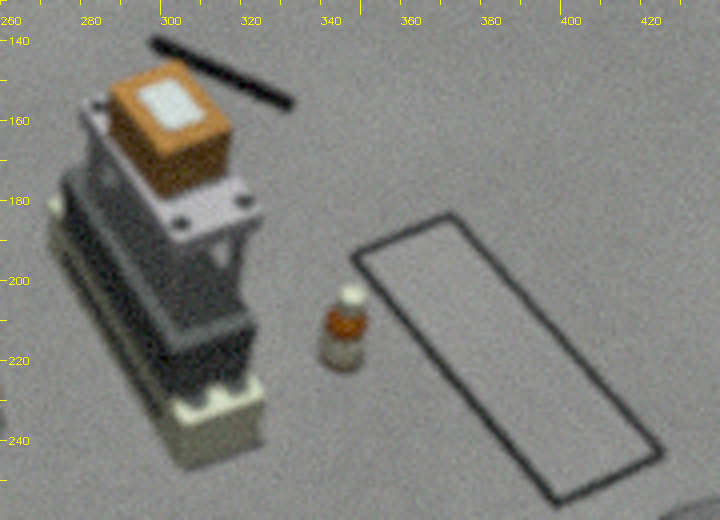

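View pics/s_r.png

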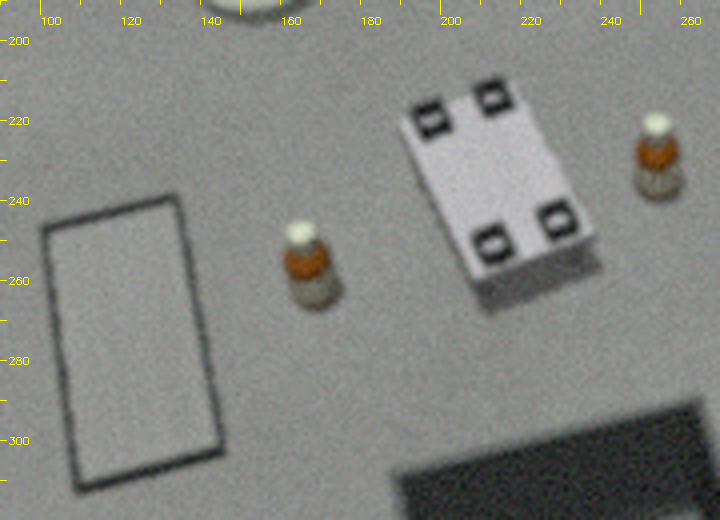

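```bash
cat > h.py <<'E'
import numpy as np,cv2
from plant import r
C={n:r.get_calibration(n) for n in("top","scene")}
def P(c):
    K=np.array([[c["fx"],0,c["cx"]],[0,c["fy"],c["cy"]],[0,0,1]]); return K@np.hstack([np.array(c["R"]),np.array(c["t"]).reshape(3,1)])
def tri(ca,a,cb,b):
    X=cv2.triangulatePoints(P(ca),P(cb),np.array(a,float).T,np.array(b,float).T); return (X[:3]/X[3]).T
def proj(c,X):
    x=np.c_[X,np.ones(len(X))]@P(c).T; return x[:,:2]/x[:,2:]
def onz(c,uv,z):
    R=np.array(c["R"]);t=np.array(c["t"]).ravel();o=-R.T@t
    uv=np.array(uv,float).reshape(-1,2)
    d=np.c_[(uv[:,0]-c["cx"])/c["fx"],(uv[:,1]-c["cy"])/c["fy"],np.ones(len(uv))]@R
    return o+d*((np.array(z)-o[2])/d[:,2])[:,None]
def un(p,x0,y0,k): p=np.array(p,float); return (p+.5)/k-.5+np.array([x0,y0])
E
python3 - <<'E'
from h import *
tl=lambda p:un(p,125,120,5); tr=lambda p:un(p,255,120,5); sl=lambda p:un(p,260,130,4); sr=lambda p:un(p,90,190,4)
items={
"carton":(tl([(398,294),(492,276),(515,397),(422,414)]),sl([(232,130),(165,153),(111,90),(178,62)])),
"tierholes":(tl([(403,256),(485,244),(511,443)]),sl([(245,202),(180,222),(98,105)])),
"long":(tl([(28,77),(165,51),(229,424),(90,450)]),sl([(662,453),(557,503),(352,258),(450,213)])),
"short":(tr([(546,130),(693,128),(705,441),(557,447)]),sr([(222,452),(78,490),(42,228),(178,195)])),
"sock":(tr([(184,244),(256,234),(286,413),(214,423)]),sr([(558,220),(493,245),(432,118),(495,98)])),
"tuberackfar":(tl([(518,193),(415,205),(556,540),(455,552)])[:0],sl([])[:0]) if 0 else None,
"caps":(np.vstack([tl([(278,289)]),tr([(55,314),(450,283)])]),np.vstack([sl([(352,292)]),sr([(657,121),(302,229)])]))}
zt={"carton":.04+.069+.009+.1,"tierholes":.178,"long":.009,"short":.009,"sock":.052,"caps":.062}
for n,v in items.items():
    if v is None: continue
    X=tri(C["top"],v[0],C["scene"],v[1]); print(n,"meanz",X[:,2].mean().round(4)); print(np.round(X,4).tolist())
    Y=onz(C["top"],v[0],zt[n]);Z=onz(C["scene"],v[1],zt[n])
    for W in(X,Y,Z):
        if len(W)>=4:
            c=W.mean(0); d=((W[0]-W[3])+(W[1]-W[2]))/2
            e=((W[0]-W[1])+(W[3]-W[2]))/2
            print("  c",c.round(4),"yaw",np.degrees(np.arctan2(d[1],d[0])).round(2),np.degrees(np.arctan2(-e[0],e[1])).round(2),"len",np.linalg.norm(d[:2]).round(4),np.linalg.norm(e[:2]).round(4))
        else: print(W.round(4).tolist())
W=onz(C["top"],tl([(518,193),(415,205),(556,540),(455,552)]),.05);print("tube",W.round(4).tolist(),W.mean(0))
E
```

```text
carton meanz 0.2154
[[0.5538, 0.1397, 0.2143], [0.5634, 0.0959, 0.2177], [0.5058, 0.0839, 0.2137], [0.4965, 0.1272, 0.2159]]
  c [0.5299 0.1117 0.2154] yaw 12.06 12.19 len 0.0588 0.0446
  c [0.5296 0.1108 0.218 ] yaw 12.55 11.61 len 0.059 0.0456
  c [0.5324 0.1112 0.218 ] yaw 12.24 12.19 len 0.0574 0.043
tierholes meanz 0.1798
[[0.576, 0.1429, 0.1782], [0.5825, 0.1021, 0.1806], [0.484, 0.0864, 0.1805]]
[[0.576, 0.1429, 0.1782], [0.5825, 0.1021, 0.1806], [0.484, 0.0864, 0.1805]]
[[0.5761, 0.1434, 0.178], [0.5828, 0.1026, 0.178], [0.4842, 0.0872, 0.178]]
[[0.5758, 0.1426, 0.178], [0.5803, 0.1029, 0.178], [0.4815, 0.0867, 0.178]]
long meanz 0.0056
[[0.694, 0.3873, 0.006], [0.7105, 0.3084, 0.007], [0.4961, 0.2653, 0.0028], [0.4795, 0.343, 0.0066]]
  c [0.595  0.326  0.0056] yaw 11.52 11.92 len 0.2188 0.08
  c [0.5949 0.3256 0.009 ] yaw 11.79 11.63 len 0.219 0.0807
  c [0.5973 0.3238 0.009 ] yaw 11.61 12.78 len 0.2169 0.08
short meanz 0.007
[[0.6734, -0.2856, 0.0053], [0.6757, -0.3656, 0.0072], [0.498, -0.3717, 0.0094], [0.4931, -0.2907, 0.0063]]
  c [ 0.585  -0.3284  0.007 ] yaw 1.79 2.5
[... 215 characters left out ...]
 [0.5079, -0.1339, 0.0472], [0.5018, -0.0944, 0.0458]]
  c [ 0.5541 -0.1057  0.0463] yaw 9.69 8.89 len 0.0998 0.0401
  c [ 0.5537 -0.1051  0.052 ] yaw 10.1 8.92 len 0.0996 0.0398
  c [ 0.5582 -0.1065  0.052 ] yaw 9.32 8.5 len 0.0993 0.04
caps meanz 0.064
[[0.5684, 0.2271, 0.0641], [0.5587, -0.007, 0.064], [0.5794, -0.2205, 0.0638]]
[[0.5684, 0.2271, 0.0641], [0.5587, -0.007, 0.064], [0.5794, -0.2205, 0.0638]]
[[0.5688, 0.228, 0.062], [0.559, -0.0064, 0.062], [0.5796, -0.2206, 0.062]]
[[0.5668, 0.2276, 0.062], [0.5572, -0.0071, 0.062], [0.578, -0.2207, 0.062]]
tube [[0.6255, 0.0984, 0.05], [0.6179, 0.1555, 0.05], [0.4346, 0.073, 0.05], [0.427, 0.1282, 0.05]] [0.52624785 0.11376787 0.05      ]
```

play_rows([
  [1,0,0,-50,0,0,0],
  [1,0,-40,-50,0,0,0],
  [1,-10,-45,-30,0,0,0],
  [1,-40,-40,0,0,0,0],
  [1,-40,-40,0,0,0,0],
  [1,-40,-40,0,0,0,0],
  [1,-40,-40,0,0,0,0],
  [1,-40,-40,0,0,0,0.0],
], grip_force=25)

```text
clock: 1.15
tool_pos: [0.4219, -0.2743, 0.3328]
eef_rot: [0.825, -0.565, -0.002, -0.001]
contact_force: [0.9, 0.2, 0.6]
opening: 1.0
```

```bash
cat >> h.py <<'E'
from scipy.spatial.transform import Rotation as Ro
def st():
    s=r.get_state(); R=Ro.from_quat(s["eef_rot"]).as_matrix()
    print("t",round(float(s["clock"]),2),"pos",np.round(s["tool_pos"],4),"yaw x",round(np.degrees(np.arctan2(R[1,0],R[0,0])),2),"z",R[:,2].round(4),"open",round(float(s["opening"]),3),"F",np.round(s["contact_force"],1))
    return np.array(s["tool_pos"]),R
def go(p,yaw):
    """yaw: object's x axis (deg); tool x -> yaw-90. prints shift in mm in present tool axes and turn"""
    t,R=st(); a=np.radians(yaw-90)
    G=np.array([[np.cos(a),np.sin(a),0],[np.sin(a),-np.cos(a),0],[0,0,-1]]).T
    print("shift mm",(R.T@(np.array(p)-t)*1000).round(1),"after turn",(G.T@(np.array(p)-t)*1000).round(1),"turn",Ro.from_matrix(R.T@G).as_rotvec().round(4))
def grab(name,f):
    c=r.get_calibration(name); im=r.snapshot(name)[:,:,::-1]; cv2.imwrite("pics/"+f+".png",im); 
    np.save("pics/"+f+".npy",c,allow_pickle=True); return c,im
E
python3 -c "
from h import *
go([.53,.111,.32],12.1)"
```

```text
t 1.15 pos [ 0.4219 -0.2743  0.3328] yaw x -68.78 z [-0.0025  0.004  -1.    ] open 1.0 F [0.9 0.2 0.6]
shift mm [-320.  -240.2   14.1] after turn [-354.1 -186.5   12.8] turn [0.0013 0.0046 0.1591]
```

play_rows([
  [1,0,0,0,0,0,0.16],
  [1,-40,-22,0,0,0,0],
  [1,-40,-22,0,0,0,0],
  [1,-40,-22,0,0,0,0],
  [1,0,0,0,0,0,0],
  [1,0,0,0,0,0,0],
  [1,0,0,0,0,0,0],
  [1,0,0,0,0,0,0],
])

```text
clock: 2.15
tool_pos: [0.4625, -0.1359, 0.3325]
eef_rot: [0.778, -0.629, -0.003, -0.001]
contact_force: [-0.1, -0.2, -0.4]
opening: 0.999
```

```bash
python3 -c "
from h import *
go([.53,.111,.32],12.1)
c,im=grab('wrist','w1')
print(-np.array(c['R']).T@np.array(c['t']).ravel(), np.array(c['R'])[2])"
```

```text
t 2.15 pos [ 0.4625 -0.1359  0.3325] yaw x -77.92 z [-0.0043  0.0054 -1.    ] open 0.999 F [-0.1 -0.2 -0.4]
shift mm [-227.3 -117.7   13.6] after turn [-227.3 -117.8   12.5] turn [ 0.0031  0.0062 -0.0004]
[ 0.53592466 -0.12117874  0.51508919] [-0.2913666  -0.05703915 -0.95490944]
```

View pics/w1.png

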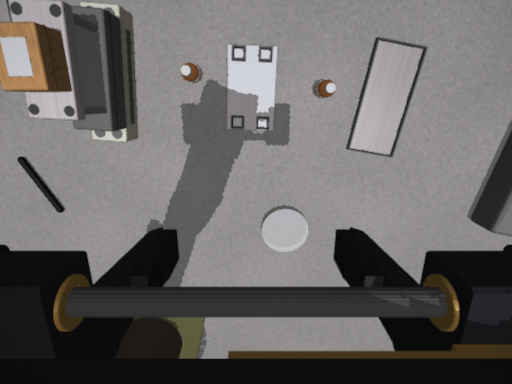

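w1 (wrist): base with its sockets at (239,54), (265,54), (262,123), (237,122); bottles (190,72), (326,88); short tray around (386,97). Zooming in.

```bash
cat >> h.py <<'E'
def crop(f,n,x0,y0,w,h,k,a=1.5):
    im=cv2.imread("pics/"+f+".png")
    c=cv2.convertScaleAbs(cv2.resize(im[y0:y0+h,x0:x0+w],None,fx=k,fy=k,interpolation=cv2.INTER_CUBIC),alpha=a)
    cv2.imwrite("pics/"+n+".png",c)
E
python3 -c "
from h import *
crop('w1','w1b',215,30,75,110,5)
crop('w1','w1s',335,25,100,140,4)"
```

```text
(no output)
```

View pics/w1b.png

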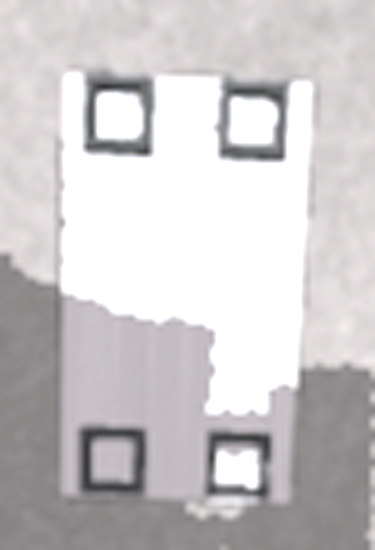

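View pics/w1s.png

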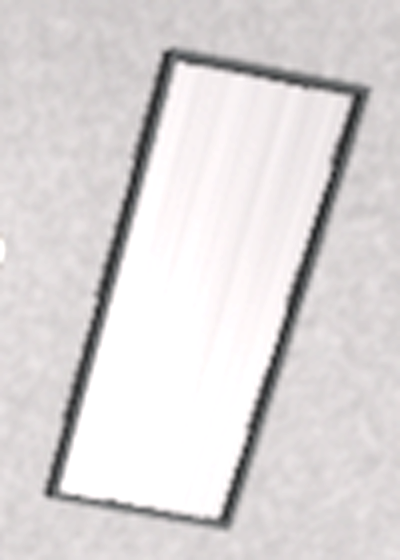

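play_rows([
  [1,-40,-20,0,0,0,0],
  [1,-40,-20,0,0,0,0],
  [1,-40,-20,0,0,0,0],
  [1,-40,-20,0,0,0,0],
  [1,-40,-15,0,0,0,0],
  [1,0,0,0,0,0,0],
  [1,0,0,0,0,0,0],
  [1,0,0,0,0,0,0],
])

```text
clock: 3.2
tool_pos: [0.5169, 0.0772, 0.3325]
eef_rot: [0.773, -0.635, -0.002, 0.001]
contact_force: [0.7, 0.8, 0.7]
opening: 1.001
```

```bash
python3 -c "
from h import *
go([.53,.111,.32],12.1)
c,im=grab('wrist','w2')
"
```

```text
t 3.2 pos [0.5169 0.0772 0.3325] yaw x -78.84 z [-0.0043  0.0023 -1.    ] open 1.001 F [0.7 0.8 0.7]
shift mm [-30.6 -19.5  12.5] after turn [-30.3 -19.9  12.5] turn [ 0.0038  0.0031 -0.0164]
```

View pics/w2.png

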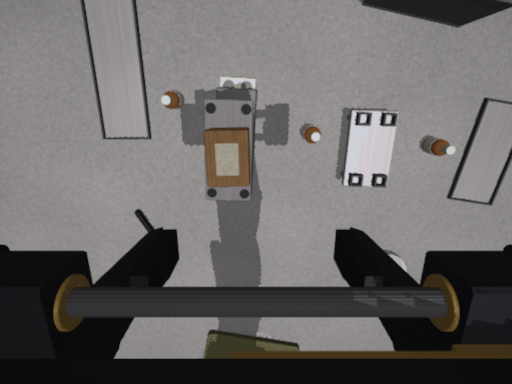

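w2: carton (227,157), tier screws (211,108), (246,109), (212,193), (245,194), base sockets (363,118), (389,119), (379,181), (356,180).

```bash
python3 -c "
from h import *
crop('w2','w2c',190,65,80,145,4,2)
crop('w2','w2b',335,100,75,95,6)"
```

```text
(no output)
```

View pics/w2c.png

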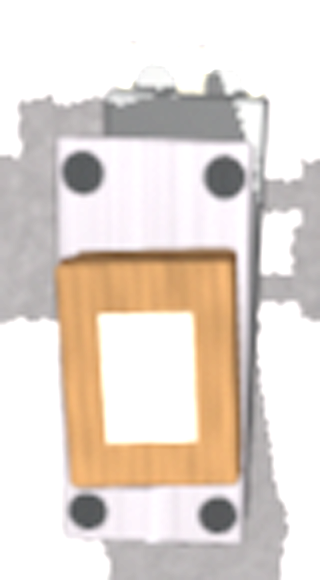

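View pics/w2b.png

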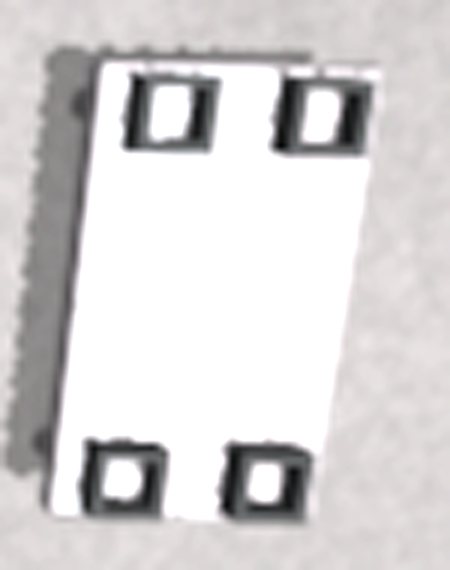

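```bash
python3 - <<'E'
from h import *
c1=np.load("pics/w1.npy",allow_pickle=True).item();c2=np.load("pics/w2.npy",allow_pickle=True).item()
def rep(W,n):
    c=W.mean(0); d=((W[0]-W[3])+(W[1]-W[2]))/2; e=((W[0]-W[1])+(W[3]-W[2]))/2
    print(n,"c",c.round(4),"yaw",np.degrees(np.arctan2(d[1],d[0])).round(2),np.degrees(np.arctan2(-e[0],e[1])).round(2),"len",np.linalg.norm(d[:2]).round(4),np.linalg.norm(e[:2]).round(4))
a=un([(118,117),(253,120),(239,463),(112,460)],215,30,5); b=un([(171,112),(325,115),(267,482),(124,477)],335,100,6)
rep(tri(c1,a,c2,b),"sock tri"); rep(onz(c1,a,.052),"s1");rep(onz(c2,b,.052),"s2")
s=un([(165,50),(369,91),(226,526),(47,494)],335,25,4); rep(onz(c1,s,.009),"short1")
k=un([(58,268),(237,262),(240,484),(71,485)],190,65,4); rep(onz(c2,k,.218),"carton")
h=un([(83,172),(224,177),(217,515),(88,511)],190,65,4); rep(onz(c2,h,.178),"tier")
u=un([(45,300)],190,65,4)
# triangulate carton w2 with top view
from itertools import count
tl=lambda p:un(p,125,120,5)
rep(tri(C["top"],tl([(398,294),(492,276),(515,397),(422,414)]),c2,k),"carton tri")
print(tri(C["top"],tl([(403,256),(485,244),(511,443),(432,455)]),c2,h).mean(0))
E
```

```text
sock tri c [ 0.5524 -0.1067  0.0467] yaw 10.01 10.36 len 0.0995 0.0401
s1 c [ 0.5519 -0.1068  0.052 ] yaw 10.09 10.91 len 0.0982 0.0397
s2 c [ 0.5533 -0.1046  0.052 ] yaw 9.9 9.7 len 0.0985 0.04
short1 c [ 0.5828 -0.3277  0.009 ] yaw 2.03 2.14 len 0.1776 0.0828
carton c [0.5281 0.11   0.218 ] yaw 11.64 12.4 len 0.058 0.0455
tier c [0.5276 0.1135 0.178 ] yaw 9.42 9.36 len 0.1001 0.0397
carton tri c [0.5291 0.1099 0.2241] yaw 11.69 11.92 len 0.0581 0.0449
[0.52925269 0.11324358 0.18980788]
```

```bash
python3 -c "
from h import *
go([.5287,.1105,.184],12)"
```

```text
t 3.25 pos [0.5169 0.0769 0.3325] yaw x -78.87 z [-0.0043  0.002  -1.    ] open 0.998 F [-0.4  0.2 -0.5]
shift mm [-30.3 -18.6 148.5] after turn [-30.5 -18.5 148.5] turn [ 0.0038  0.0028 -0.0152]
```

play_rows([
  [1,-30.5,-18.5,0,0.004,0.003,-0.015],
  [1,0,0,40,0,0,0],
  [1,0,0,30,0,0,0],
  [1,0,0,20,0,0,0],
  [1,0,0,0,0,0,0],
  [1,0,0,0,0,0,0],
  [1,0,0,0,0,0,0],
  [1,0,0,0,0,0,0],
])

```text
clock: 4.25
tool_pos: [0.5331, 0.1036, 0.2437]
eef_rot: [0.773, -0.634, 0.004, -0.002]
contact_force: [0.7, 0.1, 0.1]
opening: 1.0
```

```bash
python3 -c "
from h import *
go([.5287,.1105,.184],12)"
```

```text
t 4.25 pos [0.5331 0.1036 0.2437] yaw x -78.77 z [ 0.0079 -0.0017 -1.    ] open 1.0 F [0.7 0.1 0.1]
shift mm [-7.8  3.4 59.7] after turn [-7.7  2.8 59.7] turn [-0.0074 -0.0033 -0.0133]
```

play_rows([
  [1,-8,3,0,-0.007,-0.003,-0.013],
  [1,0,0,0,0,0,0],
  [1,0,0,0,0,0,0],
  [1,0,0,20,0,0,0],
  [1,0,0,20,0,0,0],
  [1,0,0,5,0,0,0],
  [1,0,0,0,0,0,0],
  [1,0,0,0,0,0,0],
])

```text
clock: 5.25
tool_pos: [0.53, 0.1123, 0.1998]
eef_rot: [0.778, -0.629, 0.001, -0.002]
contact_force: [-0.5, -0.1, -0.3]
opening: 1.0
```

```bash
python3 -c "
from h import *
go([.5287,.1105,.184],12)"
```

```text
t 5.25 pos [0.53   0.1123 0.1998] yaw x -77.93 z [ 0.0043  0.0012 -1.    ] open 1.0 F [-0.5 -0.1 -0.3]
shift mm [ 1.5  1.7 15.8] after turn [ 1.5  1.6 15.8] turn [-0.0045  0.0003  0.0012]
```

play_rows([
  [1,1.5,1.5,10,-0.0045,0,0],
  [1,0,0,5.5,0,0,0],
  [1,0,0,0,0,0,0],
  [0.45,0,0,0,0,0,0],
  [0.45,0,0,0,0,0,0],
  [0.4,0,0,0,0,0,0],
  [0.4,0,0,0,0,0,0],
  [0.4,0,0,0,0,0,0],
], grip_force=20)

```text
clock: 6.25
tool_pos: [0.5296, 0.1107, 0.1844]
eef_rot: [0.777, -0.629, 0.001, -0.001]
contact_force: [-0.0, 0.0, -0.1]
opening: 0.461
```

```bash
python3 -c "
from h import *
go([.5287,.1105,.184],12)"
```

```text
t 6.25 pos [0.5296 0.1107 0.1844] yaw x -77.94 z [ 2.e-03  9.e-04 -1.e+00] open 0.461 F [-0.   0.  -0.1]
shift mm [-0.   0.9  0.4] after turn [-0.   0.9  0.4] turn [-0.0021  0.0004  0.001 ]
```

play_rows([
  [0.3,0,0,0,0,0,0],
  [0.3,0,0,0,0,0,0],
  [0.3,0,0,-20,0,0,0],
  [0.3,0,0,-30,0,0,0],
  [0.3,0,0,-30,0,0,0],
  [0.3,0,0,0,0,0,0],
  [0.3,0,0,0,0,0,0],
  [0.3,0,0,0,0,0,0],
])

```text
clock: 7.25
tool_pos: [0.5279, 0.11, 0.2644]
eef_rot: [0.778, -0.629, -0.001, 0.001]
contact_force: [0.2, -0.2, 0.2]
opening: 0.301
```

```bash
python3 -c "
from h import *
go([.553,-.106,.25],10)
grab('wrist','w3');grab('scene','s3')"
```

```text
t 7.25 pos [0.5279 0.11   0.2644] yaw x -77.93 z [-2.6e-03 -5.0e-04 -1.0e+00] open 0.301 F [ 0.2 -0.2  0.2]
shift mm [216.5  20.5  14.4] after turn [217.1  12.7  14.4] turn [ 0.0026 -0.      0.0361]
```

View pics/w3.png

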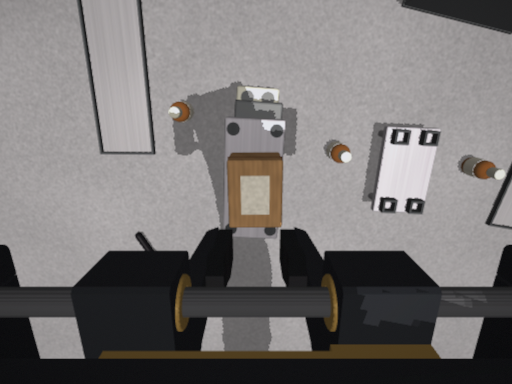

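View pics/s3.png

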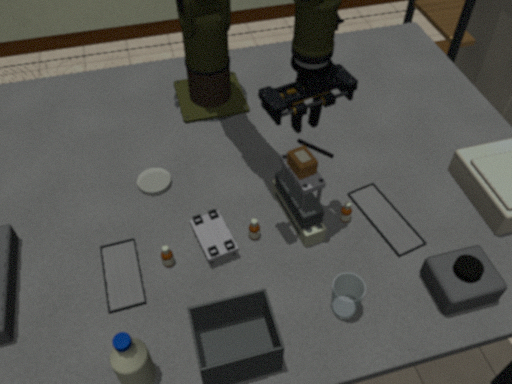

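```bash
python3 -c "
from h import *
t,R=st()
X=np.array([t,t+[0,0,.019],[.5287,.1105,.218],[.5287,.1105,.178]])
print(proj(r.get_calibration('scene'),X)); print(proj(np.load('pics/w3.npy',allow_pickle=True).item(),X))
c=r.get_calibration('wrist');Rw=np.array(c['R']);o=-Rw.T@np.array(c['t']).ravel()
print('cam in tool',R.T@(o-t), (Rw@R))
print(r.get_state()['q'])
"
```

```text
t 7.35 pos [0.5278 0.11   0.2643] yaw x -77.93 z [-2.9e-03 -6.0e-04 -1.0e+00] open 0.301 F [-0.3  0.2 -0.2]
[[302.74596487 139.92500337]
 [303.38584246 133.30545548]
 [301.6031426  155.5765487 ]
 [300.3826131  168.0991308 ]]
[[255.96865108 216.47880288]
 [255.98067437 228.14510236]
 [255.60364872 194.25353084]
 [255.63746277 181.57530551]]
cam in tool [-0.00018509 -0.07433498 -0.18278486] [[ 9.99998823e-01 -1.51093757e-03 -2.65146550e-04]
 [ 1.36628980e-03  9.55838340e-01 -2.93889775e-01]
 [ 6.97486340e-04  2.93889067e-01  9.55839280e-01]]
[-0.10839608  0.50748647 -0.29008588  1.73721904  0.17429873  0.9251379
 -1.82966062]
```

```bash
python3 -c "
from h import *
crop('w3','w3z',170,140,170,130,4,2.5)
crop('s3','s3z',240,40,140,160,4,2.5)"
```

```text
(no output)
```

View pics/w3z.png

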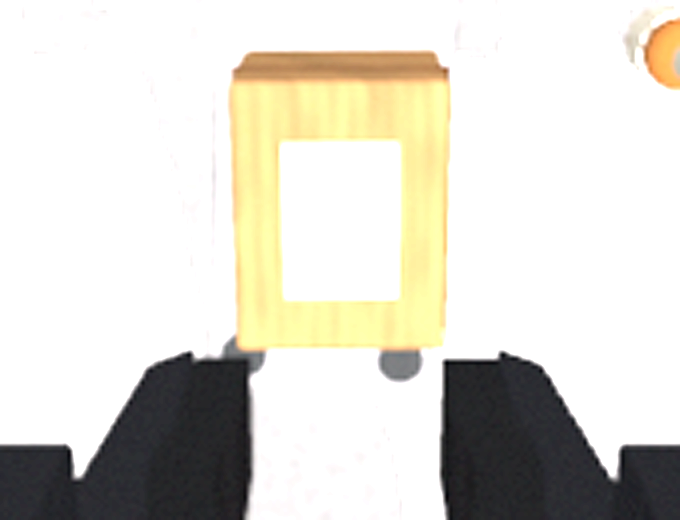

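View pics/s3z.png

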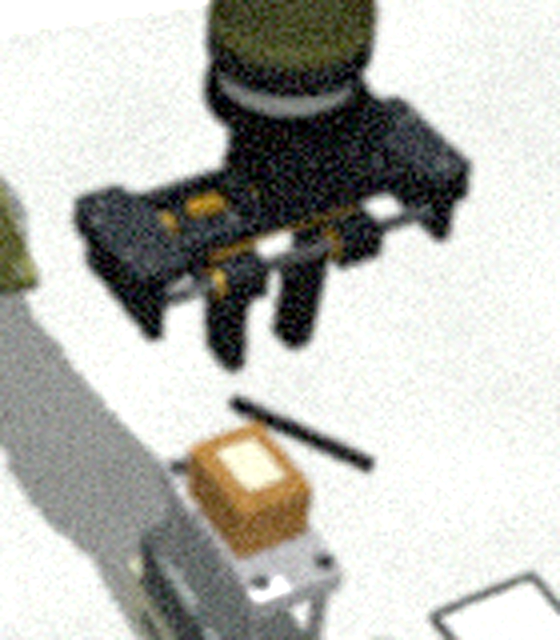

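```bash
python3 -c "
from h import *
t,R=st()
c=np.load('pics/w3.npy',allow_pickle=True).item()
X=tri(c,un([(443,360),(250,360)],170,140,4),C['scene'],un([(236,368),(296,346)],240,40,4))
print(X, X.mean(0)-t, np.linalg.norm(X[0]-X[1]))
# other test: contact-free kinematic: which offset
"
```

```text
t 7.35 pos [0.5278 0.11   0.2643] yaw x -77.93 z [-2.9e-03 -6.0e-04 -1.0e+00] open 0.301 F [-0.3  0.2 -0.2]
[[0.53475587 0.09654984 0.29696752]
 [0.53731281 0.12637742 0.30824855]] [0.00825935 0.0014566  0.03827552] 0.031991941497468916
```

The fingers shut above the carton without touching it. From the scene and wrist views together, the real fingertips sit about 38 mm above the reported TCP. The finger gap in the wrist picture gives the same 38 to 39 mm. I'll correct heights by that amount and watch the force on the way down.

play_rows([
  [1,0,0,0,0,0,0],
  [1,0,0,0,0,0,0],
  [1,0,0,0,0,0,0],
  [1,0,0,0,0,0,0],
  [1,0,0,30,0.003,0,0],
  [1,0,0,25,0,0,0],
  [1,0,0,0,0,0,0],
  [1,0,0,0,0,0,0],
])

```text
clock: 8.35
tool_pos: [0.5286, 0.1103, 0.2086]
eef_rot: [0.777, -0.629, 0.0, -0.001]
contact_force: [-0.6, 0.7, 0.6]
opening: 1.001
```

```bash
python3 -c "
from h import *
go([.5287,.1105,.15],12)
grab('wrist','w4')
crop('w4','w4z',130,120,260,150,3,2)"
```

```text
t 8.35 pos [0.5286 0.1103 0.2086] yaw x -77.94 z [ 1.7e-03  7.0e-04 -1.0e+00] open 1.001 F [-0.6  0.7  0.6]
shift mm [-0.1 -0.  58.6] after turn [-0.2 -0.1 58.6] turn [-0.0019  0.0003  0.0011]
```

View pics/w4z.png

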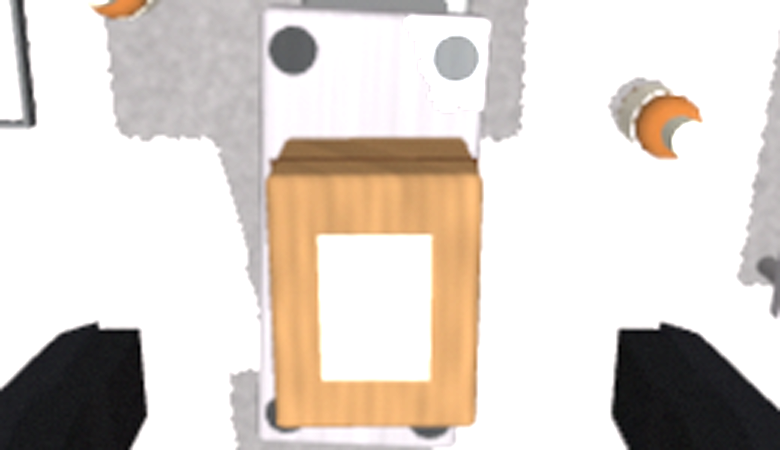

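play_rows([
  [1,0,0,30,0,0,0],
  [1,0,0,20,0,0,0],
  [1,0,0,8,0,0,0],
  [1,0,0,0,0,0,0],
  [0.4,0,0,0,0,0,0],
  [0.4,0,0,0,0,0,0],
  [0.4,0,0,0,0,0,0],
  [0.4,0,0,0,0,0,0],
], grip_force=20)

```text
clock: 9.4
tool_pos: [0.5342, 0.1119, 0.156]
eef_rot: [0.777, -0.629, 0.005, -0.006]
contact_force: [0.1, -0.8, 0.5]
opening: 0.571
```

```bash
python3 -c "
from h import *
go([.5287,.1105,.15],12)"
```

```text
t 9.4 pos [0.5342 0.1119 0.156 ] yaw x -77.99 z [ 0.0151  0.0043 -0.9999] open 0.571 F [ 0.1 -0.8  0.5]
shift mm [0.2 5.8 5.9] after turn [0.2 5.7 6. ] turn [-0.0157  0.0011  0.0002]
```

play_rows([
  [0.65,0,5.5,3,-0.015,0,0],
  [0.65,0,0,1,0,0,0],
  [0.65,0,0,0,0,0,0],
  [0.4,0,0,0,0,0,0],
  [0.4,0,0,0,0,0,0],
  [0.4,0,0,0,0,0,0],
  [0.4,0,0,0,0,0,0],
  [0.4,0,0,0,0,0,0],
])

```text
clock: 10.4
tool_pos: [0.5283, 0.1107, 0.1515]
eef_rot: [0.777, -0.629, -0.001, -0.0]
contact_force: [0.5, 0.2, 0.1]
opening: 0.523
```

```bash
python3 -c "
from h import *
go([.5287,.1105,.15],12)"
```

```text
t 10.4 pos [0.5283 0.1107 0.1515] yaw x -77.99 z [-0.0011  0.001  -1.    ] open 0.523 F [0.5 0.2 0.1]
shift mm [ 0.3 -0.3  1.5] after turn [ 0.3 -0.3  1.5] turn [0.0009 0.0012 0.0002]
```

Gripped at opening 0.523, which is 46 mm. Lifting.

play_rows([
  [0.4,0,0,-10,0,0,0],
  [0.4,0,0,-20,0,0,0],
  [0.4,0,0,-25,0,0,0],
  [0.4,0,0,-10,0,0,0],
  [0.4,0,0,0,0,0,0],
  [0.4,0,0,0,0,0,0],
  [0.4,30,0,0,0,0,0],
  [0.4,40,0,0,0,0,0],
])

```text
clock: 11.4
tool_pos: [0.5412, 0.0446, 0.2175]
eef_rot: [0.78, -0.626, -0.003, 0.001]
contact_force: [-0.2, -0.0, -0.4]
opening: 0.525
```

```bash
python3 -c "
from h import *
go([.553,-.106,.20],10)
grab('scene','s5')
crop('s5','s5z',180,100,200,150,4,2)"
```

```text
t 11.4 pos [0.5412 0.0446 0.2175] yaw x -77.51 z [-0.0053  0.0025 -1.    ] open 0.525 F [-0.2 -0.  -0.4]
shift mm [149.7  21.   17. ] after turn [150.4  14.5  17.5] turn [0.0048 0.0034 0.0435]
```

View pics/s5z.png

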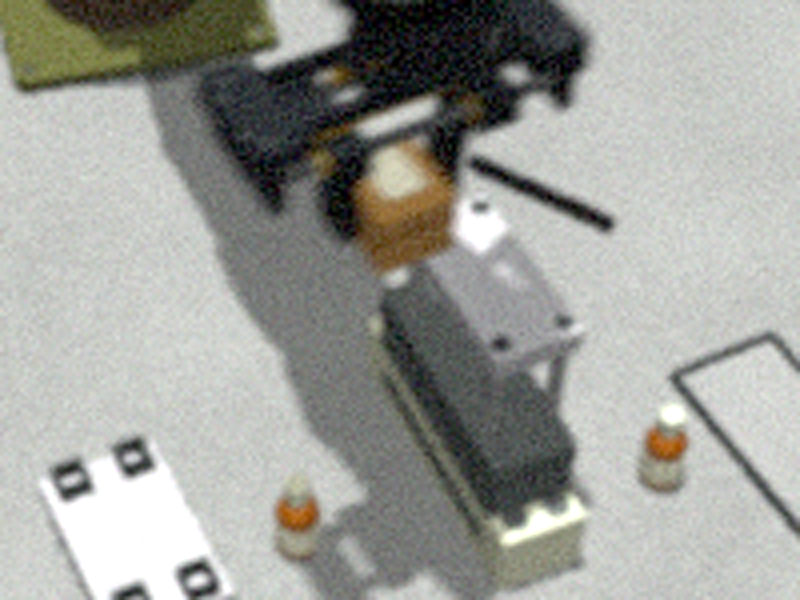

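The carton is in hand and level, and the rest of the stack hasn't moved. Now moving over the base.

play_rows([
  [0.4,40,0,0,0.005,0.003,0.043],
  [0.4,40,5,0,0,0,0],
  [0.4,40,5,0,0,0,0],
  [0.4,28,4,15,0,0,0],
  [0.4,0,0,20,0,0,0],
  [0.4,0,0,20,0,0,0],
  [0.4,0,0,0,0,0,0],
  [0.4,0,0,0,0,0,0],
])

```text
clock: 12.45
tool_pos: [0.551, -0.1187, 0.155]
eef_rot: [0.761, -0.648, -0.002, 0.005]
contact_force: [-0.0, -0.4, -1.0]
opening: 0.518
```

```bash
python3 -c "
from h import *
go([.553,-.106,.0145],10)
grab('wrist','w6');crop('w6','w6z',160,90,200,150,4,1.5)"
```

```text
t 12.45 pos [ 0.551  -0.1187  0.155 ] yaw x -80.83 z [-0.0103 -0.0053 -0.9999] open 0.518 F [-0.  -0.4 -1. ]
shift mm [-12.7  -5.6 140.4] after turn [-12.1  -4.2 140.5] turn [ 0.0111 -0.0036 -0.0145]
```

View pics/w6z.png

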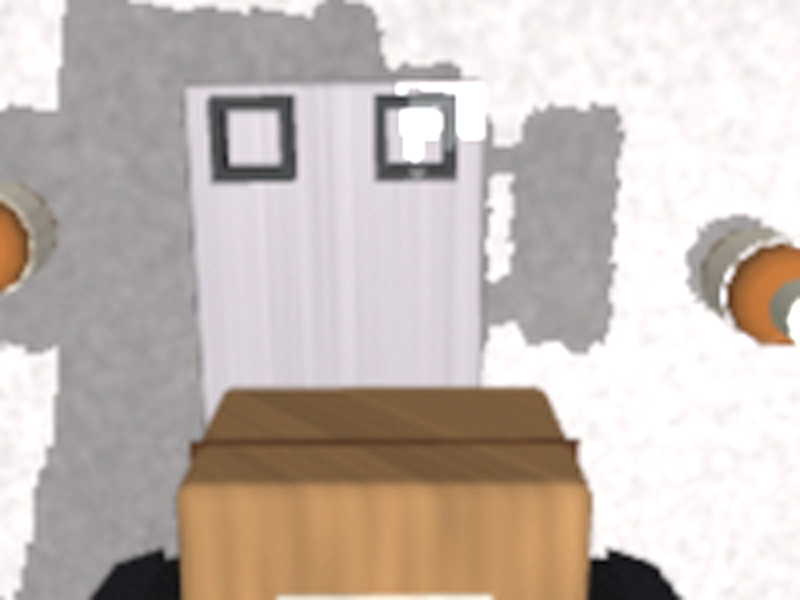

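play_rows([
  [0.4,-12,-4,10,0.011,-0.004,-0.0145],
  [0.4,0,0,20,0,0,0],
  [0.4,0,0,20,0,0,0],
  [0.4,0,0,20,0,0,0],
  [0.4,0,0,15,0,0,0],
  [0.4,0,0,0,0,0,0],
  [0.4,0,0,0,0,0,0],
  [0.4,0,0,0,0,0,0],
])

```text
clock: 13.5
tool_pos: [0.5593, -0.1047, 0.0739]
eef_rot: [0.767, -0.642, 0.005, -0.004]
contact_force: [-0.7, 0.1, -1.6]
opening: 0.519
```

```bash
python3 -c "
from h import *
c=np.load('pics/w6.npy',allow_pickle=True).item()
X=onz(c,un([(252,138),(417,138)],160,90,4),.052);print(X)
a=np.radians(10);u=np.array([np.cos(a),np.sin(a)]);print(X.mean(0)[:2]-.05*u, np.degrees(np.arctan2((X[1]-X[0])[0],-(X[1]-X[0])[1])))
go([.553,-.106,.0145],10)
grab('wrist','w7');crop('w7','w7z',130,40,260,200,3,1.5)"
```

```text
[[ 0.5984651  -0.07875841  0.052     ]
 [ 0.60487155 -0.11815118  0.052     ]]
[ 0.55242794 -0.10713721] 9.237152017210672
t 13.5 pos [ 0.5593 -0.1047  0.0739] yaw x -79.88 z [ 1.340e-02 -3.000e-04 -9.999e-01] open 0.519 F [-0.7  0.1 -1.6]
shift mm [-0.   7.2 59.3] after turn [ 0.2  6.4 59.4] turn [-0.0131 -0.0027  0.0021]
```

View pics/w7z.png

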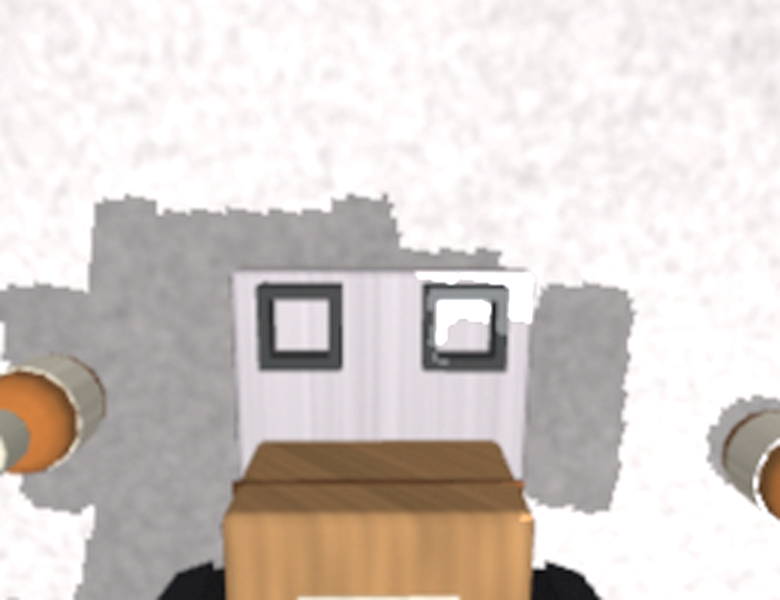

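play_rows([
  [0.4,0,6.5,5,-0.013,-0.003,0.002],
  [0.4,0,0,10,0,0,0],
  [0.4,0,0,10,0,0,0],
  [0.4,0,0,10,0,0,0],
  [0.4,0,0,5,0,0,0],
  [0.4,0,0,0,0,0,0],
  [0.4,0,0,0,0,0,0],
  [0.4,0,0,0,0,0,0],
])

```text
clock: 14.55
tool_pos: [0.5528, -0.106, 0.0312]
eef_rot: [0.766, -0.643, -0.0, -0.0]
contact_force: [0.1, 0.8, -0.2]
opening: 0.522
```

```bash
python3 -c "
from h import *
c=np.load('pics/w7.npy',allow_pickle=True).item()
X=onz(c,un([(300,325),(465,327)],130,40,3),.052);print(X)
a=np.radians(10);u=np.array([np.cos(a),np.sin(a)]);print(X.mean(0)[:2]-.05*u, np.degrees(np.arctan2((X[1]-X[0])[0],-(X[1]-X[0])[1])))
go([.5525,-.1065,.0145],10)"
```

```text
[[ 0.59896643 -0.07861211  0.052     ]
 [ 0.60544322 -0.11735333  0.052     ]]
[ 0.55296444 -0.10666513] 9.490971890778223
t 14.55 pos [ 0.5528 -0.106   0.0312] yaw x -80.01 z [-3.e-04  4.e-04 -1.e+00] open 0.522 F [ 0.1  0.8 -0.2]
shift mm [ 0.5  0.4 16.7] after turn [ 0.5  0.4 16.7] turn [ 0.0002  0.0004 -0.0002]
```

play_rows([
  [0.4,0.5,0,6,0,0,0],
  [0.4,0,0,5,0,0,0],
  [0.4,0,0,3,0,0,0],
  [0.4,0,0,1.5,0,0,0],
  [0.4,0,0,0,0,0,0],
  [0.4,0,0,0,0,0,0],
  [0.4,0,0,0,0,0,0],
  [0.4,0,0,0,0,0,0],
])

```text
clock: 15.55
tool_pos: [0.5533, -0.1066, 0.0151]
eef_rot: [0.766, -0.643, 0.0, -0.0]
contact_force: [0.3, 0.3, -1.1]
opening: 0.521
```

```bash
python3 -c "
from h import *
go([.5525,-.1065,.0145],10)
grab('scene','s8');crop('s8','s8z',170,160,130,120,5,2)"
```

```text
t 15.55 pos [ 0.5533 -0.1066  0.0151] yaw x -80.01 z [ 7.e-04  3.e-04 -1.e+00] open 0.521 F [ 0.3  0.3 -1.1]
shift mm [-0.2  0.8  0.6] after turn [-0.2  0.8  0.6] turn [-0.0007  0.0002 -0.0002]
```

View pics/s8z.png

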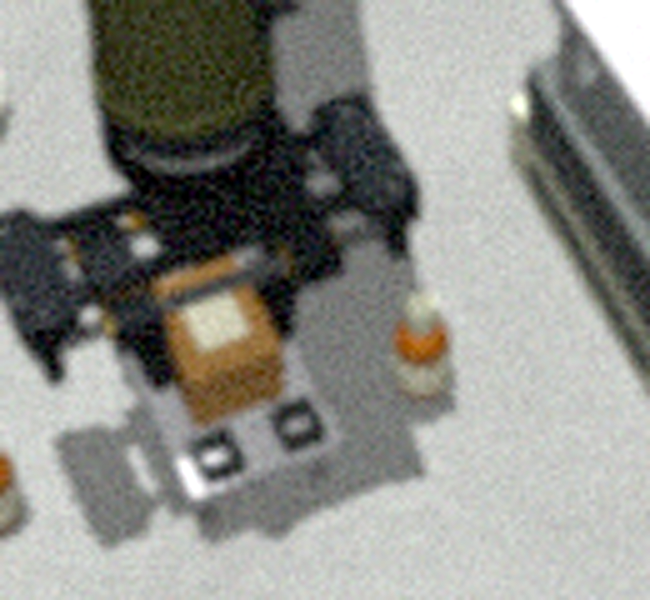

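play_rows([
  [0.4,0,0,1.5,0,0,0],
  [0.4,0,0,1,0,0,0],
  [0.4,0,0,1,0,0,0],
  [0.4,0,0,0,0,0,0],
  [0.4,0,0,0,0,0,0],
  [0.4,0,0,0,0,0,0],
  [0.4,0,0,0,0,0,0],
  [0.4,0,0,0,0,0,0],
])

```text
clock: 16.6
tool_pos: [0.5536, -0.1066, 0.0135]
eef_rot: [0.766, -0.643, 0.001, -0.0]
contact_force: [-0.4, 0.1, 0.5]
opening: 0.518
```

play_rows([
  [0.4,0,0,1.0,0,0,0],
  [0.4,0,0,0,0,0,0],
  [0.75,0,0,0,0,0,0],
  [0.75,0,0,0,0,0,0],
  [0.75,0,0,0,0,0,0],
  [0.75,0,0,-15,0,0,0],
  [0.75,0,0,-25,0,0,0],
  [0.75,0,0,-30,0,0,0],
])

```text
clock: 17.6
tool_pos: [0.5521, -0.1064, 0.0847]
eef_rot: [0.766, -0.643, -0.001, 0.001]
contact_force: [0.4, -0.7, -1.1]
opening: 0.749
```

play_rows([
  [1,0,10,-30,0,0,0],
  [1,0,40,-30,0,0,0],
  [1,0,40,-30,0,0,0],
  [1,0,0,-30,0,0,0],
  [1,0,0,0,0,0,0],
  [1,0,0,0,0,0,0],
  [1,0,0,0,0,0,0],
  [1,0,0,0,0,0,0],
])

```text
clock: 18.6
tool_pos: [0.4617, -0.1224, 0.2133]
eef_rot: [0.766, -0.643, 0.003, -0.001]
contact_force: [0.5, 0.5, -0.9]
opening: 1.0
```

```bash
python3 -c "
from h import *
go([.528,.1135,.23],9.3)
grab('wrist','w9');crop('w9','w9z',170,60,200,150,4,1.8)"
```

```text
t 18.6 pos [ 0.4617 -0.1224  0.2133] yaw x -79.97 z [ 0.005  -0.0026 -1.    ] open 1.0 F [ 0.5  0.5 -0.9]
shift mm [-220.7 -106.5  -17. ] after turn [-222.1 -103.6  -16.7] turn [-0.0045 -0.0034  0.0128]
```

View pics/w9z.png

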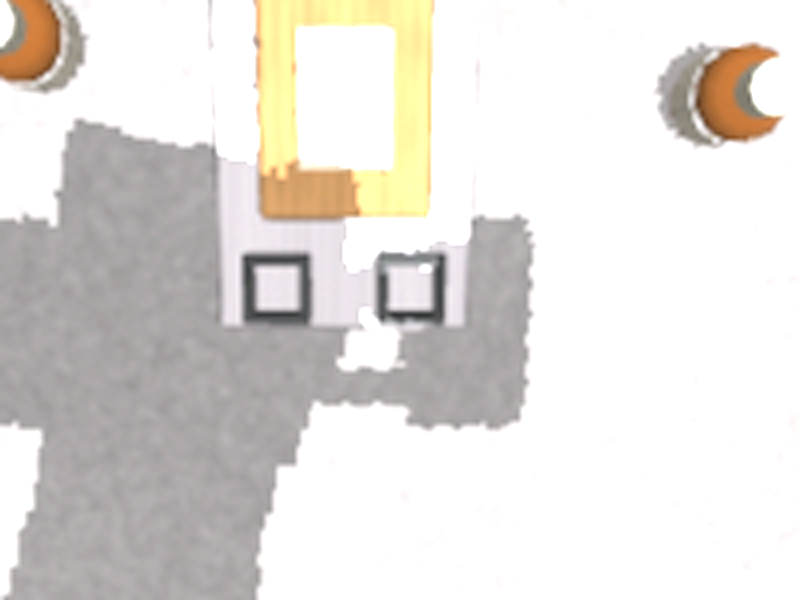

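```bash
python3 -c "
from h import *
crop('w9','w9y',205,0,105,150,5,1.2)"
```

```text
(no output)
```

View pics/w9y.png

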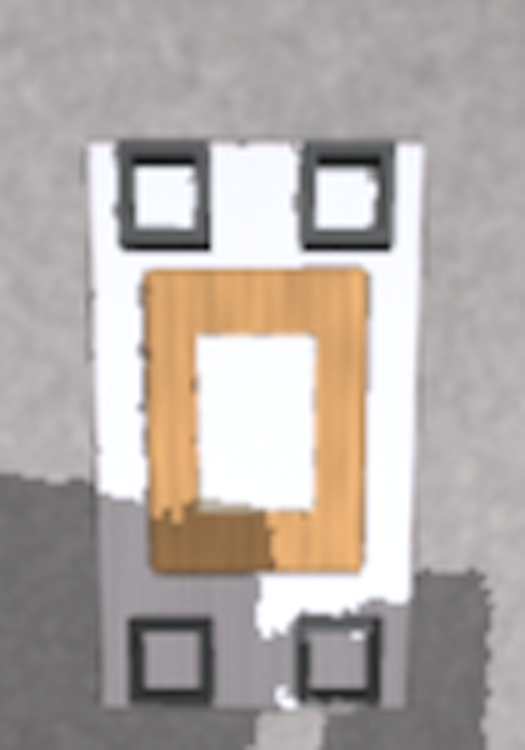

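play_rows([
  [1,-40,-18,-15,-0.0045,-0.003,0.013],
  [1,-40,-18,-15,0,0,0],
  [1,-40,-18,-15,0,0,0],
  [1,-40,-18,-15,0,0,0],
  [1,-30,-15,0,0,0,0],
  [1,0,0,0,0,0,0],
  [1,0,0,0,0,0,0],
  [1,0,0,0,0,0,0],
])

```text
clock: 19.65
tool_pos: [0.5167, 0.0832, 0.2699]
eef_rot: [0.761, -0.649, -0.003, 0.004]
contact_force: [0.2, -0.4, 0.1]
opening: 1.002
```

```bash
python3 -c "
from h import *
go([.528,.1135,.21],9.3)
grab('wrist','w10');crop('w10','w10z',170,90,150,140,4,1.8)"
```

```text
t 19.65 pos [0.5167 0.0832 0.2699] yaw x -80.97 z [-0.0095 -0.0013 -1.    ] open 1.002 F [ 0.2 -0.4  0.1]
shift mm [-28.1 -16.5  59.7] after turn [-28.1 -16.   59.9] turn [ 0.0096  0.0002 -0.0047]
```

View pics/w10z.png

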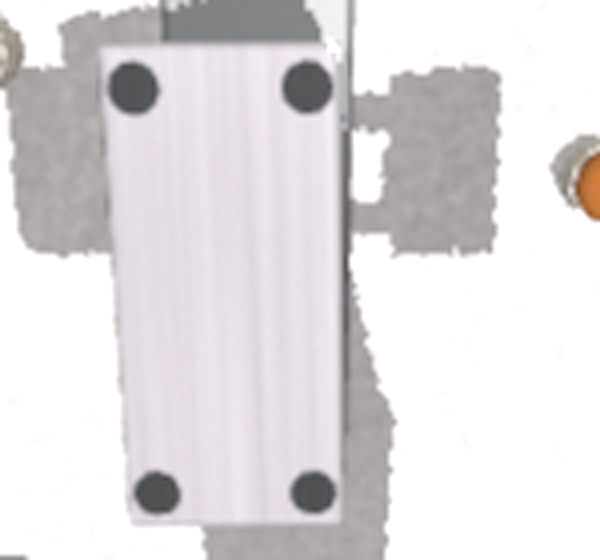

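w9 shows the carton centred and square between the sockets. w10 shows the tier screws for measuring.

```bash
cat >> h.py <<'E'
def rep(W,n):
    c=W.mean(0); d=((W[0]-W[3])+(W[1]-W[2]))/2; e=((W[0]-W[1])+(W[3]-W[2]))/2
    print(n,"c",c.round(4),"yaw",np.degrees(np.arctan2(d[1],d[0])).round(2),np.degrees(np.arctan2(-e[0],e[1])).round(2),"len",np.linalg.norm(d[:2]).round(4),np.linalg.norm(e[:2]).round(4))
def ld(f): return np.load('pics/'+f+'.npy',allow_pickle=True).item()
E
python3 -c "
from h import *
c=ld('w9')
rep(onz(c,un([(147,268),(369,268),(364,573),(150,573)],205,0,5),.08),'carton')
rep(onz(c,un([(164,195),(347,195),(340,657),(172,658)],205,0,5),.052),'sock')
rep(onz(ld('w10'),un([(133,88),(308,87),(313,492),(157,492)],170,90,4),.178),'tier')
go([.528,.1135,.21],9.3)"
```

```text
carton c [ 0.553  -0.1069  0.08  ] yaw 9.93 10.13 len 0.0592 0.045
sock c [ 0.5523 -0.1067  0.052 ] yaw 10.17 10.3 len 0.098 0.0395
tier c [0.5277 0.1137 0.178 ] yaw 9.37 9.27 len 0.0998 0.0401
t 19.7 pos [0.5167 0.0829 0.2699] yaw x -81.0 z [-0.0095 -0.0016 -1.    ] open 0.998 F [ 0.2 -1.1 -0.2]
shift mm [-28.5 -16.5  59.8] after turn [-28.4 -16.1  59.9] turn [ 0.0097 -0.     -0.0052]
```

play_rows([
  [1,-28.5,-16,0,0.0097,0,-0.005],
  [1,0,0,0,0,0,0],
  [1,0,0,20,0,0,0],
  [1,0,0,20,0,0,0],
  [1,0,0,15,0,0,0],
  [1,0,0,0,0,0,0],
  [1,0,0,0,0,0,0],
  [1,0,0,0,0,0,0],
])

```text
clock: 20.7
tool_pos: [0.5284, 0.1028, 0.2143]
eef_rot: [0.757, -0.653, 0.002, 0.002]
contact_force: [-0.5, 0.4, -0.8]
opening: 0.999
```

```bash
python3 -c "
from h import *
go([.5277,.1137,.112],9.3)"
```

```text
t 20.7 pos [0.5284 0.1028 0.2143] yaw x -81.54 z [ 1.0e-04 -6.5e-03 -1.0e+00] open 0.999 F [-0.5  0.4 -0.8]
shift mm [-11.6  -1.  102.2] after turn [-10.9  -1.1 102.3] turn [ 0.0009 -0.0065 -0.0146]
```

play_rows([
  [1,-11,-1,0,0,-0.0065,-0.0146],
  [1,0,0,0,0,0,0],
  [1,0,0,15,0,0,0],
  [1,0,0,15,0,0,0],
  [1,0,0,15,0,0,0],
  [1,0,0,10,0,0,0],
  [1,0,0,0,0,0,0],
  [1,0,0,0,0,0,0],
])

```text
clock: 21.7
tool_pos: [0.5274, 0.115, 0.1556]
eef_rot: [0.763, -0.647, -0.001, 0.0]
contact_force: [-1.3, -0.0, 1.4]
opening: 0.997
```

```bash
python3 -c "
from h import *
go([.5277,.1137,.112],9.3)"
```

```text
t 21.7 pos [0.5274 0.115  0.1556] yaw x -80.59 z [-1.e-03  5.e-04 -1.e+00] open 0.997 F [-1.3 -0.   1.4]
shift mm [ 1.3 -0.1 43.6] after turn [ 1.3 -0.  43.6] turn [0.0009 0.0007 0.0019]
```

play_rows([
  [1,1.3,0,12,0,0,0.002],
  [1,0,0,12,0,0,0],
  [1,0,0,12,0,0,0],
  [1,0,0,7,0,0,0],
  [0.75,0,0,0,0,0,0],
  [0.75,0,0,0,0,0,0],
  [0.75,0,0,0,0,0,0],
  [0.75,0,0,0,0,0,0],
])

```text
clock: 22.7
tool_pos: [0.5285, 0.1139, 0.1104]
eef_rot: [0.762, -0.648, 0.0, -0.001]
contact_force: [0.1, 0.5, 0.6]
opening: 0.753
```

```bash
python3 -c "
from h import *
go([.5277,.1137,.112],9.3)"
```

```text
t 22.7 pos [0.5285 0.1139 0.1104] yaw x -80.72 z [ 0.0011  0.0012 -1.    ] open 0.753 F [0.1 0.5 0.6]
shift mm [ 0.1  0.9 -1.6] after turn [ 0.1  0.9 -1.6] turn [-0.0013  0.001  -0.0003]
```

Aligned. Closing with 35 N and then lifting.

play_rows([
  [0.5,0,0.5,-1,0,0,0],
  [0.5,0,0,0,0,0,0],
  [0.5,0,0,0,0,0,0],
  [0.5,0,0,0,0,0,0],
  [0.5,0,0,-8,0,0,0],
  [0.5,0,0,-10,0,0,0],
  [0.5,0,0,0,0,0,0],
  [0.5,0,0,0,0,0,0],
], grip_force=35)

```text
clock: 23.7
tool_pos: [0.5276, 0.1135, 0.1309]
eef_rot: [0.762, -0.648, -0.0, -0.001]
contact_force: [0.8, -0.4, -2.5]
opening: 0.628
```

```bash
python3 -c "
from h import *
go([.5525,-.1067,.112],10)
grab('wrist','w11');grab('scene','s11');crop('s11','s11z',230,90,150,150,4,2.2)"
```

```text
t 23.7 pos [0.5276 0.1135 0.1309] yaw x -80.73 z [ 7.e-04  9.e-04 -1.e+00] open 0.628 F [ 0.8 -0.4 -2.5]
shift mm [221.4  10.9  18.7] after turn [221.2  13.7  18.9] turn [-0.0008  0.0008 -0.0127]
```

View pics/s11z.png

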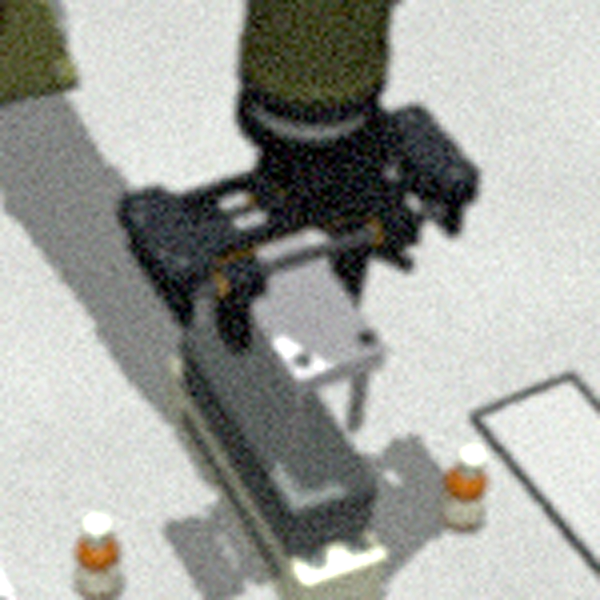

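View pics/w11.png

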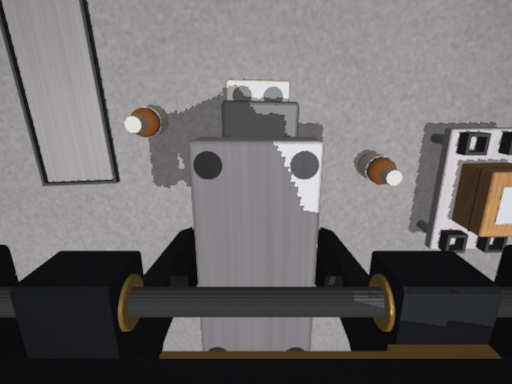

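```bash
python3 -c "
from h import *
crop('w11','w11z',185,140,145,50,5,2)"
```

```text
(no output)
```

View pics/w11z.png

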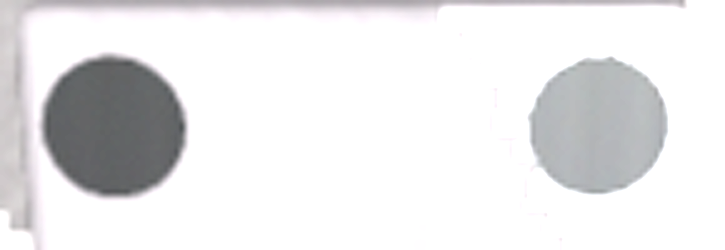

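play_rows([
  [0.5,0,0,-10,0,0,-0.0127],
  [0.5,15,1,-10,0,0,0],
  [0.5,25,2,0,0,0,0],
  [0.5,30,2,0,0,0,0],
  [0.5,30,2,0,0,0,0],
  [0.5,30,2,0,0,0,0],
  [0.5,25,2,0,0,0,0],
  [0.5,15,1,0,0,0,0],
])

```text
clock: 24.8
tool_pos: [0.5466, -0.0681, 0.1559]
eef_rot: [0.765, -0.643, 0.002, -0.0]
contact_force: [0.2, 0.2, -2.0]
opening: 0.63
```

```bash
python3 -c "
from h import *
X=onz(ld('w11'),un([(115,125),(597,125)],185,140,5),.178+.0205);print(X, np.degrees(np.arctan2((X[1]-X[0])[0],-(X[1]-X[0])[1])))
a=np.radians(9.3);print(X.mean(0)[:2]-.05*np.array([np.cos(a),np.sin(a)]))
go([.5525,-.1067,.13],10)"
```

```text
[[0.57384475 0.14102888 0.1985    ]
 [0.58023864 0.10226742 0.1985    ]] 9.366870289161225
[0.52769891 0.11356796]
t 24.8 pos [ 0.5466 -0.0681  0.1559] yaw x -80.1 z [ 0.0037 -0.0028 -1.    ] open 0.63 F [ 0.2  0.2 -2. ]
shift mm [39.   0.9 26.1] after turn [39.1  0.9 25.9] turn [-0.0032 -0.0034 -0.0018]
```

play_rows([
  [0.5,20,0,0,-0.003,-0.003,0],
  [0.5,12,0,0,0,0,0],
  [0.5,4,0,0,0,0,0],
  [0.5,0,0,0,0,0,0],
  [0.5,0,0,8,0,0,0],
  [0.5,0,0,8,0,0,0],
  [0.5,0,0,0,0,0,0],
  [0.5,0,0,0,0,0,0],
])

```text
clock: 25.8
tool_pos: [0.5523, -0.1029, 0.1394]
eef_rot: [0.766, -0.642, -0.001, -0.0]
contact_force: [-0.3, -0.4, -1.7]
opening: 0.63
```

```bash
python3 -c "
from h import *
go([.5525,-.1067,.085],10)
grab('wrist','w12')"
```

```text
t 25.8 pos [ 0.5523 -0.1029  0.1394] yaw x -79.93 z [-5.0e-04  1.6e-03 -1.0e+00] open 0.63 F [-0.3 -0.4 -1.7]
shift mm [ 3.9  0.4 54.4] after turn [ 3.8  0.4 54.4] turn [0.0002 0.0017 0.0011]
```

View pics/w12.png

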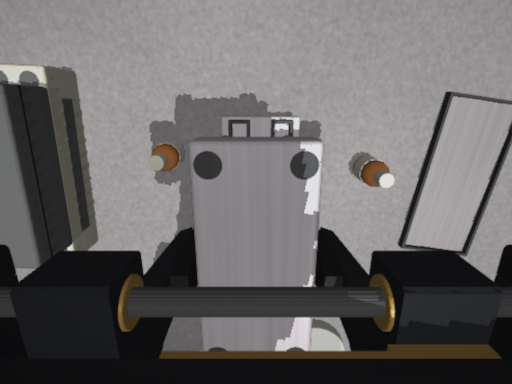

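play_rows([
  [0.5,4,0,0,0,0.0015,0],
  [0.5,0,0,0,0,0,0],
  [0.5,0,0,12,0,0,0],
  [0.5,0,0,12,0,0,0],
  [0.5,0,0,12,0,0,0],
  [0.5,0,0,10,0,0,0],
  [0.5,0,0,0,0,0,0],
  [0.5,0,0,0,0,0,0],
])

```text
clock: 26.85
tool_pos: [0.5528, -0.1072, 0.0896]
eef_rot: [0.766, -0.642, -0.0, 0.0]
contact_force: [0.6, 0.0, -2.7]
opening: 0.629
```

```bash
python3 -c "
from h import *
go([.5525,-.1067,.068],10)
grab('wrist','w13');grab('scene','s13');crop('s13','s13z',170,160,130,120,5,2);crop('w13','w13z',185,40,140,130,5,1.5)"
```

```text
t 26.85 pos [ 0.5528 -0.1072  0.0896] yaw x -79.94 z [-1.1e-03  2.0e-04 -1.0e+00] open 0.629 F [ 0.6  0.  -2.7]
shift mm [-0.5  0.1 21.6] after turn [-0.5  0.2 21.6] turn [0.0011 0.0004 0.001 ]
```

View pics/s13z.png

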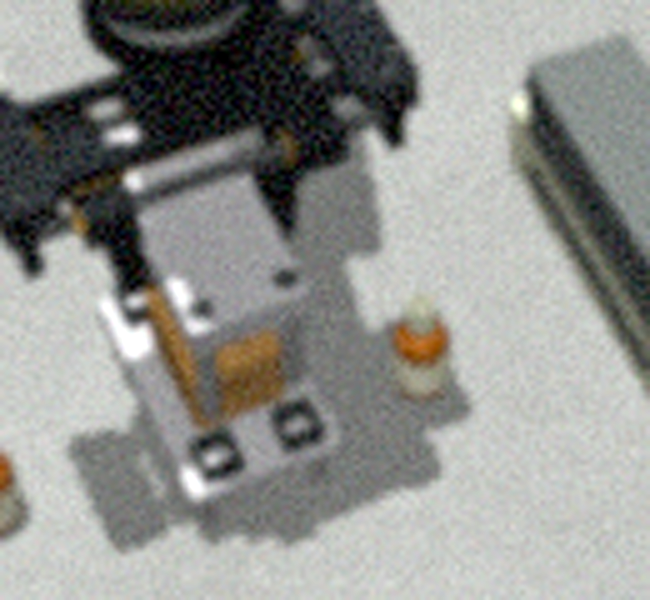

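View pics/w13z.png

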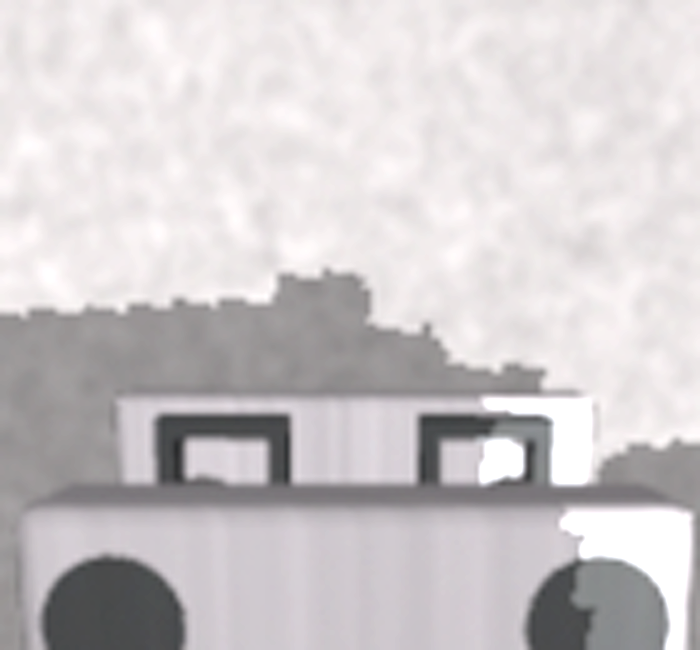

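Feet and sockets line up in w13 to within about 0.6 mm sideways. Going on down.

play_rows([
  [0.5,-0.5,0,6,0.001,0,0.001],
  [0.5,0,0,8,0,0,0],
  [0.5,0,0,5,0,0,0],
  [0.5,0,0,0,0,0,0],
  [0.5,0,0,0,0,0,0],
  [0.5,0,0,0,0,0,0],
  [0.5,0,0,0,0,0,0],
  [0.5,0,0,0,0,0,0],
])

```text
clock: 27.95
tool_pos: [0.5535, -0.1068, 0.0703]
eef_rot: [0.766, -0.643, 0.001, -0.001]
contact_force: [0.8, -0.6, -2.5]
opening: 0.627
```

```bash
python3 -c "
from h import *
go([.5525,-.1067,.05],10)
grab('wrist','w14');grab('scene','s14');crop('s14','s14z',170,160,130,120,5,2);crop('w14','w14z',185,70,140,100,5,1.2)"
```

```text
t 27.95 pos [ 0.5535 -0.1068  0.0703] yaw x -80.02 z [ 2.1e-03  2.0e-04 -1.0e+00] open 0.627 F [ 0.8 -0.6 -2.5]
shift mm [-0.3  1.  20.3] after turn [-0.3  0.9 20.3] turn [-0.0021 -0.0002 -0.0004]
```

View pics/s14z.png

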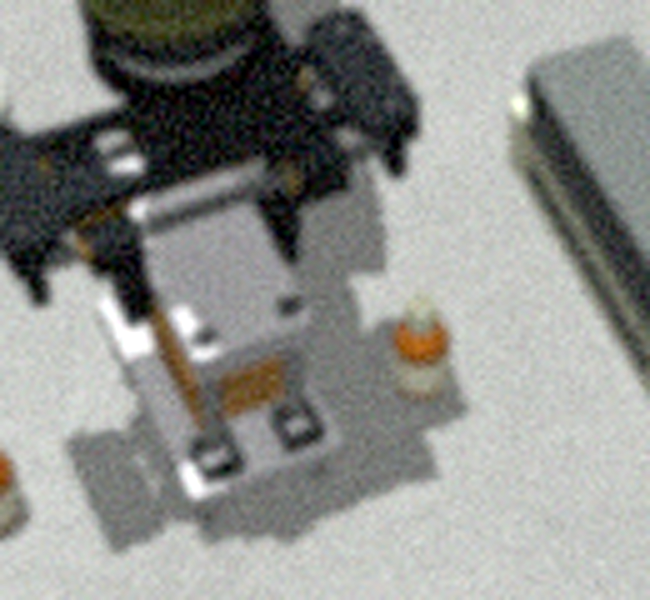

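View pics/w14z.png

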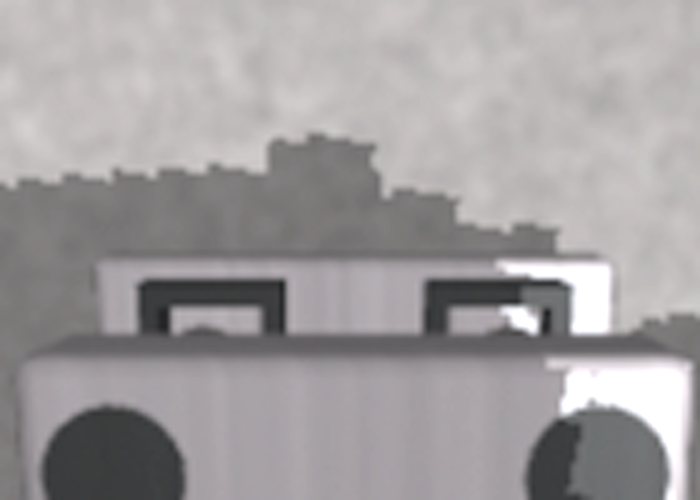

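play_rows([
  [0.5,0,1,3,-0.002,0,0],
  [0.5,0,0,4,0,0,0],
  [0.5,0,0,4,0,0,0],
  [0.5,0,0,2,0,0,0],
  [0.5,0,0,0,0,0,0],
  [0.5,0,0,0,0,0,0],
  [0.5,0,0,0,0,0,0],
  [0.5,0,0,0,0,0,0],
])

```text
clock: 29.05
tool_pos: [0.5524, -0.107, 0.0563]
eef_rot: [0.766, -0.643, 0.0, 0.0]
contact_force: [-0.1, -0.5, -1.7]
opening: 0.63
```

```bash
python3 -c "
from h import *
go([.5525,-.1067,.051],10)"
```

```text
t 29.05 pos [ 0.5524 -0.107   0.0563] yaw x -80.02 z [-2.e-04 -2.e-04 -1.e+00] open 0.63 F [-0.1 -0.5 -1.7]
shift mm [-0.2 -0.1  5.3] after turn [-0.2 -0.1  5.3] turn [ 0.0002 -0.0002 -0.0003]
```

play_rows([
  [0.5,0,0,2,0,0,0],
  [0.5,0,0,2,0,0,0],
  [0.5,0,0,1,0,0,0],
  [0.5,0,0,1,0,0,0],
  [0.5,0,0,1,0,0,0],
  [0.5,0,0,0,0,0,0],
  [0.5,0,0,0,0,0,0],
  [0.5,0,0,0,0,0,0],
])

```text
clock: 30.05
tool_pos: [0.5527, -0.107, 0.0519]
eef_rot: [0.766, -0.643, 0.001, 0.0]
contact_force: [-0.3, -0.5, -0.2]
opening: 0.628
```

```bash
python3 -c "
from h import *
go([.5525,-.1067,.051],10)"
```

```text
t 30.05 pos [ 0.5527 -0.107   0.0519] yaw x -80.03 z [ 0.0014 -0.0013 -1.    ] open 0.628 F [-0.3 -0.5 -0.2]
shift mm [-0.3  0.2  0.9] after turn [-0.3  0.2  0.9] turn [-0.0012 -0.0016 -0.0005]
```

Contact is starting: the 2 N load has gone. One more gentle press, then release and look.

play_rows([
  [0.5,0,0,1.5,0,0,0],
  [0.5,0,0,1.5,0,0,0],
  [0.5,0,0,1,0,0,0],
  [0.5,0,0,0,0,0,0],
  [0.5,0,0,0,0,0,0],
  [0.5,0,0,0,0,0,0],
  [0.5,0,0,0,0,0,0],
  [0.5,0,0,0,0,0,0],
])

```text
clock: 31.05
tool_pos: [0.5529, -0.107, 0.0519]
eef_rot: [0.766, -0.643, 0.002, 0.0]
contact_force: [-0.6, 0.5, 1.7]
opening: 0.626
```

```bash
python3 -c "
from h import *
go([.5525,-.1067,.051],10)"
```

```text
t 31.05 pos [ 0.5529 -0.107   0.0519] yaw x -80.05 z [ 0.0027 -0.0028 -1.    ] open 0.626 F [-0.6  0.5  1.7]
shift mm [-0.4  0.3  0.9] after turn [-0.4  0.3  0.9] turn [-0.0021 -0.0032 -0.0008]
```

play_rows([
  [0.8,0,0,0,0,0,0],
  [0.8,0,0,0,0,0,0],
  [0.8,0,0,0,0,0,0],
  [0.8,0,0,-10,0,0,0],
  [0.8,0,0,-25,0,0,0],
  [0.8,0,0,-30,0,0,0],
  [1,0,20,-30,0,0,0],
  [1,0,40,-30,0,0,0],
])

```text
clock: 32.05
tool_pos: [0.495, -0.116, 0.1807]
eef_rot: [0.766, -0.642, 0.002, -0.001]
contact_force: [-0.3, -0.6, -0.1]
opening: 0.99
```

```bash
python3 -c "
from h import *
go([.528,.1135,.2],9)
grab('wrist','w15');grab('scene','s15');crop('s15','s15z',170,160,130,120,5,2);crop('w15','w15z',170,0,170,150,4,1.2)"
```

```text
t 32.05 pos [ 0.495  -0.116   0.1807] yaw x -79.92 z [ 0.0051 -0.0016 -1.    ] open 0.99 F [-0.3 -0.6 -0.1]
shift mm [-220.1  -72.8  -19.5] after turn [-221.5  -68.5  -19.3] turn [-0.0048 -0.0024  0.0188]
```

View pics/s15z.png

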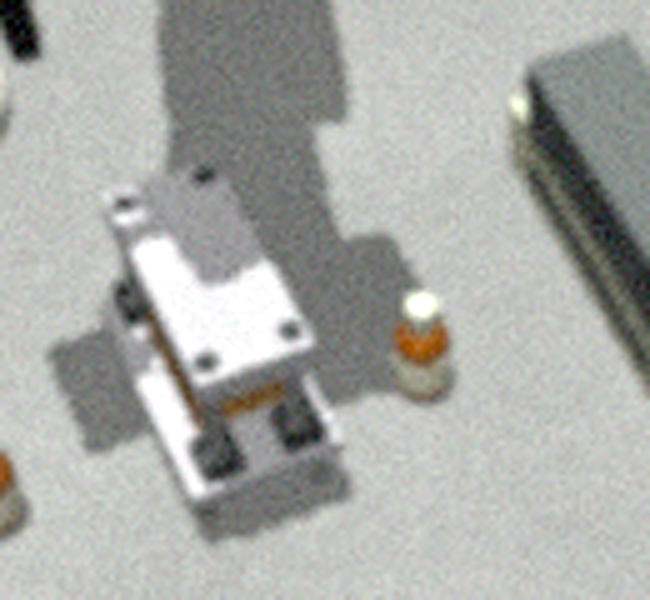

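View pics/w15z.png

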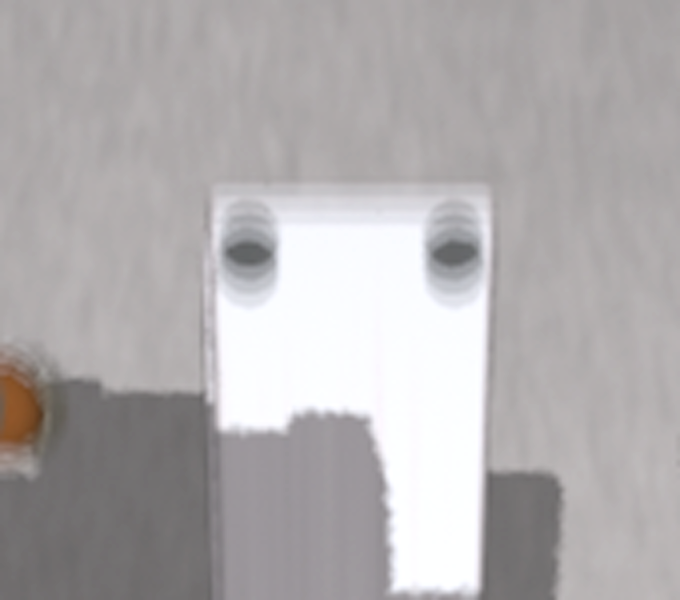

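Scene view: the tier stands upright with its posts in the sockets and the carton visible beneath. Next, the tip box.

play_rows([
  [1,-40,-18,0,-0.005,-0.002,0.019],
  [1,-45,-18,0,0,0,0],
  [1,-45,-12,0,0,0,0],
  [1,-40,-5,0,0,0,0],
  [1,-25,0,0,0,0,0],
  [1,0,0,0,0,0,0],
  [1,0,0,0,0,0,0],
  [1,0,0,0,0,0,0],
])

```text
clock: 33.15
tool_pos: [0.5187, 0.0865, 0.1828]
eef_rot: [0.757, -0.653, 0.003, 0.0]
contact_force: [-0.3, 0.5, -0.1]
opening: 1.002
```

```bash
python3 -c "
from h import *
go([.528,.1135,.2],9)
grab('wrist','w16');grab('top','t16')
crop('t16','t16z',125,120,130,120,5,1.5);crop('t16','t16b',270,140,60,80,8,1.3)"
```

```text
t 33.15 pos [0.5187 0.0865 0.1828] yaw x -81.58 z [ 0.0042 -0.0037 -1.    ] open 1.002 F [-0.3  0.5 -0.1]
shift mm [-25.3 -13.2 -17.3] after turn [-25.2 -13.4 -17.2] turn [-0.0036 -0.0043 -0.0101]
```

View pics/w16.png

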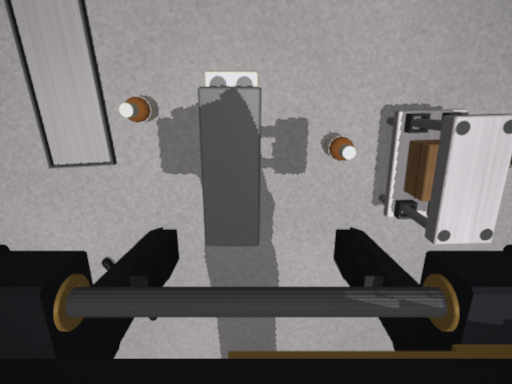

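View pics/t16b.png

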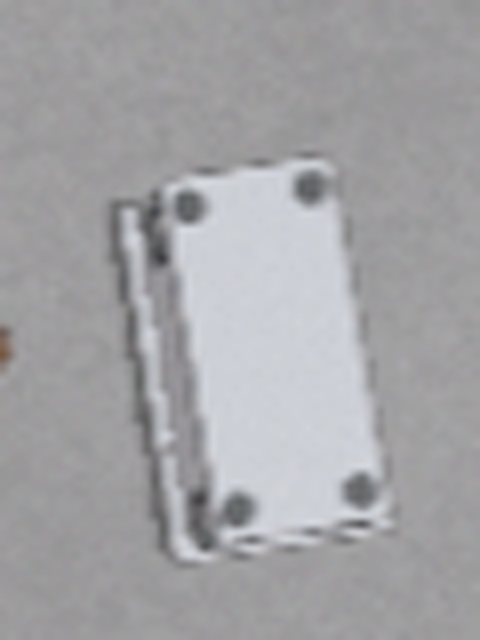

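```bash
python3 -c "
from h import *
W=tri(C['top'],un([(190,206),(311,187),(361,490),(238,508)],270,140,8),C['scene'],un([(290,329),(207,361),(124,204),(205,176)],170,160,5))
print(W.round(4));rep(W,'tier')
crop('w16','w16z',180,60,100,195,3,2.5)"
```

```text
[[ 0.6002 -0.0783  0.1205]
 [ 0.6071 -0.1172  0.1201]
 [ 0.5088 -0.1349  0.1188]
 [ 0.5022 -0.0955  0.1189]]
tier c [ 0.5546 -0.1065  0.1196] yaw 10.07 9.8 len 0.0997 0.0398
```

View pics/w16z.png

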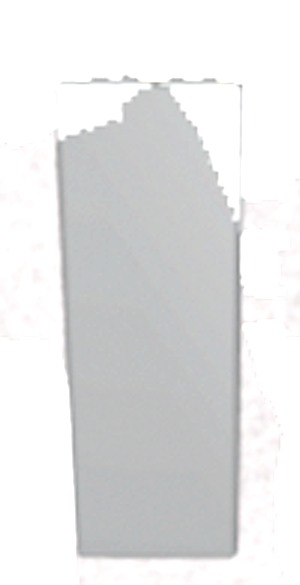

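View pics/t16z.png

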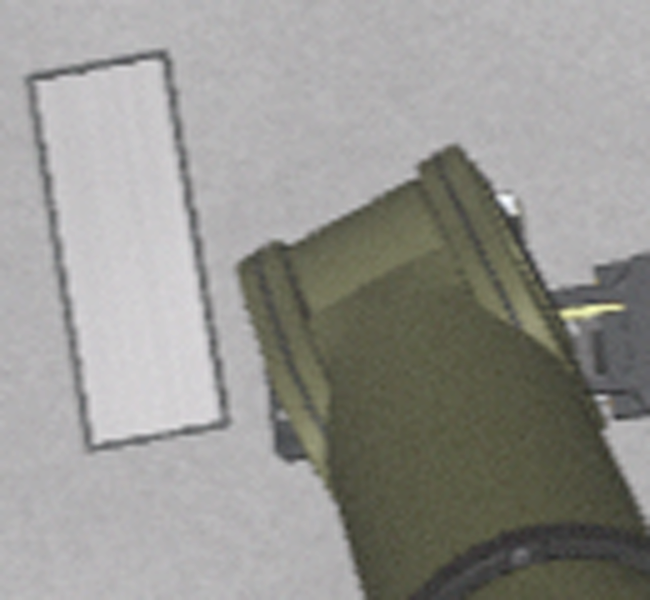

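The triangulated tier top is 0.119–0.1205, against 0.118 when seated, and it is level. Now the tip box.

```bash
python3 -c "
from h import *
rep(onz(ld('w16'),un([(59,84),(241,84),(237,554),(79,554)],180,60,3),.10),'tipbox')
go([.527,.112,.12],7)"
```

```text
tipbox c [0.5267 0.111  0.1   ] yaw 8.03 8.45 len 0.151 0.0533
t 33.25 pos [0.5186 0.0864 0.1827] yaw x -81.6 z [ 0.0041 -0.0038 -1.    ] open 0.999 F [-0.   0.3  1.1]
shift mm [-24.4 -11.8  62.7] after turn [-24.4 -11.4  62.7] turn [-0.0036 -0.0043  0.0245]
```

play_rows([
  [1,-25,-11.5,0,-0.003,-0.004,0.004],
  [1,0,0,0,0,0,0],
  [1,0,0,15,0,0,0],
  [1,0,0,15,0,0,0],
  [1,0,0,15,0,0,0],
  [1,0,0,10,0,0,0],
  [1,0,0,0,0,0,0],
  [1,0,0,0,0,0,0],
])

```text
clock: 34.25
tool_pos: [0.5245, 0.1032, 0.1227]
eef_rot: [0.752, -0.659, 0.001, 0.004]
contact_force: [0.2, -0.8, -0.4]
opening: 1.002
```

```bash
python3 -c "
from h import *
go([.5267,.111,.028],8.2);grab('wrist','w17')"
```

```text
t 34.25 pos [0.5245 0.1032 0.1227] yaw x -82.42 z [-0.0041 -0.0067 -1.    ] open 1.002 F [ 0.2 -0.8 -0.4]
shift mm [-8.  -3.7 94.7] after turn [-7.4 -3.3 94.7] turn [ 0.005  -0.0061 -0.0109]
```

View pics/w17.png

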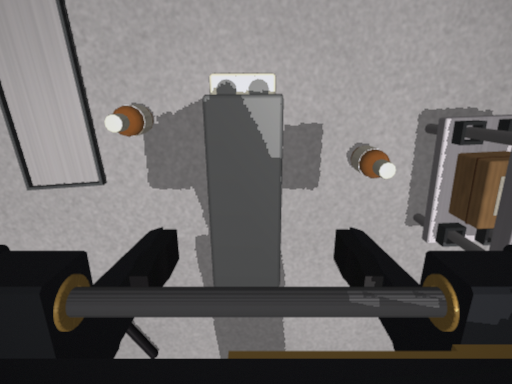

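play_rows([
  [1,-7.5,-3,0,0.005,-0.006,-0.011],
  [1,0,0,0,0,0,0],
  [1,0,0,15,0,0,0],
  [1,0,0,15,0,0,0],
  [1,0,0,15,0,0,0],
  [1,0,0,10,0,0,0],
  [1,0,0,0,0,0,0],
  [1,0,0,0,0,0,0],
])

```text
clock: 35.3
tool_pos: [0.5268, 0.112, 0.0637]
eef_rot: [0.756, -0.654, 0.0, -0.0]
contact_force: [0.1, -0.0, 0.3]
opening: 1.002
```

```bash
python3 -c "
from h import *
go([.5267,.111,.028],8.2)"
```

```text
t 35.3 pos [0.5268 0.112  0.0637] yaw x -81.72 z [ 5.e-04  5.e-04 -1.e+00] open 1.002 F [ 0.1 -0.   0.3]
shift mm [ 1.   0.3 35.7] after turn [ 1.   0.3 35.7] turn [-0.0006  0.0004  0.0014]
```

play_rows([
  [1,1,0,12,0,0,0.001],
  [1,0,0,12,0,0,0],
  [1,0,0,10,0,0,0],
  [1,0,0,2,0,0,0],
  [0.78,0,0,0,0,0,0],
  [0.5,0,0,0,0,0,0],
  [0.5,0,0,0,0,0,0],
  [0.5,0,0,0,0,0,0],
], grip_force=30)

```text
clock: 36.3
tool_pos: [0.5279, 0.1112, 0.0261]
eef_rot: [0.756, -0.655, 0.001, -0.001]
contact_force: [-0.2, 0.5, -1.3]
opening: 0.634
```

```bash
python3 -c "
from h import *
go([.5267,.111,.028],8.2)"
```

```text
t 36.3 pos [0.5279 0.1112 0.0261] yaw x -81.79 z [ 0.0025  0.0012 -1.    ] open 0.634 F [-0.2  0.5 -1.3]
shift mm [ 0.1  1.2 -1.9] after turn [ 0.1  1.2 -1.9] turn [-0.0026  0.0009  0.0002]
```

play_rows([
  [0.5,0,0,-5,0,0,0],
  [0.5,0,0,-15,0,0,0],
  [0.5,0,0,-25,0,0,0],
  [0.5,0,0,-25,0,0,0],
  [0.5,0,0,-25,0,0,0],
  [0.5,0,0,-20,0,0,0],
  [0.5,0,0,0,0,0,0],
  [0.5,0,0,0,0,0,0],
])

```text
clock: 37.3
tool_pos: [0.5269, 0.1102, 0.1494]
eef_rot: [0.756, -0.655, 0.001, -0.002]
contact_force: [0.4, -0.1, -2.3]
opening: 0.633
```

```bash
python3 -c "
from h import *
go([.584,-.328,.14],2.1);grab('wrist','w18');grab('scene','s18');crop('s18','s18z',230,90,150,160,4,2.2)"
```

```text
t 37.3 pos [0.5269 0.1102 0.1494] yaw x -81.8 z [ 4.1e-03  7.0e-04 -1.0e+00] open 0.633 F [ 0.4 -0.1 -2.3]
shift mm [441.9   6.    9.3] after turn [440.  -41.    9.4] turn [-0.0041  0.0003  0.1064]
```

View pics/s18z.png

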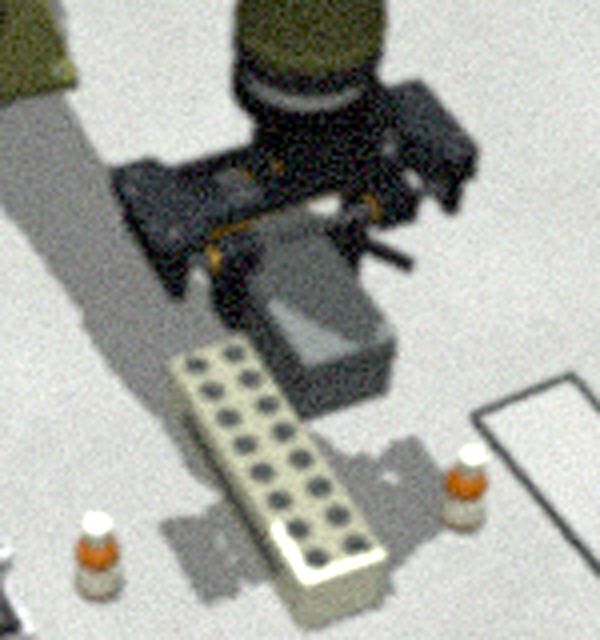

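View pics/w18.png

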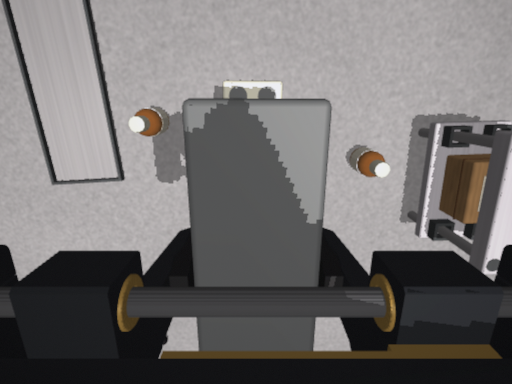

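play_rows([
  [0.5,20,0,0,-0.004,0,0.02],
  [0.5,35,0,0,0,0,0.02],
  [0.5,45,0,0,0,0,0.02],
  [0.5,50,0,0,0,0,0.02],
  [0.5,50,0,0,0,0,0.02],
  [0.5,50,0,0,0,0,0],
  [0.5,50,0,0,0,0,0],
  [0.5,45,0,0,0,0,0],
])

```text
clock: 38.4
tool_pos: [0.5467, -0.2518, 0.1431]
eef_rot: [0.719, -0.695, -0.004, 0.005]
contact_force: [-0.3, 0.4, -2.0]
opening: 0.634
```

```bash
python3 -c "
from h import *
go([.584,-.328,.14],2.1)"
```

```text
t 38.4 pos [ 0.5467 -0.2518  0.1431] yaw x -88.0 z [-0.0124 -0.002  -0.9999] open 0.634 F [-0.3  0.4 -2. ]
shift mm [ 77.4 -34.7   2.8] after turn [ 77.5 -34.5   3.1] turn [ 0.0124 -0.0016 -0.0017]
```

play_rows([
  [0.5,25,-12,0,0.012,-0.001,-0.001],
  [0.5,20,-12,0,0,0,0],
  [0.5,15,-8,0,0,0,0],
  [0.5,8,0,0,0,0,0],
  [0.5,0,0,0,0,0,0],
  [0.5,0,0,0,0,0,0],
  [0.5,0,0,0,0,0,0],
  [0.5,0,0,0,0,0,0],
])

```text
clock: 39.4
tool_pos: [0.57, -0.3337, 0.1374]
eef_rot: [0.714, -0.701, -0.004, 0.006]
contact_force: [-0.6, -0.2, -1.5]
opening: 0.634
```

```bash
python3 -c "
from h import *
go([.584,-.328,.08],2.1);grab('wrist','w19');grab('top','t19');crop('t19','t19z',255,120,150,100,5,1.5)"
```

```text
t 39.4 pos [ 0.57   -0.3337  0.1374] yaw x -88.95 z [-0.0147 -0.0025 -0.9999] open 0.634 F [-0.6 -0.2 -1.5]
shift mm [ -5.6 -14.9  57.2] after turn [ -5.2 -14.2  57.4] turn [ 0.0148 -0.0021 -0.0183]
```

View pics/w19.png

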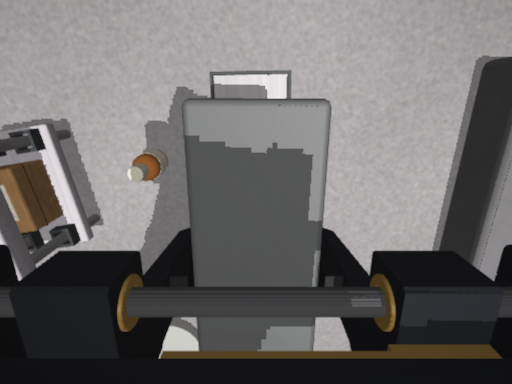

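View pics/t19z.png

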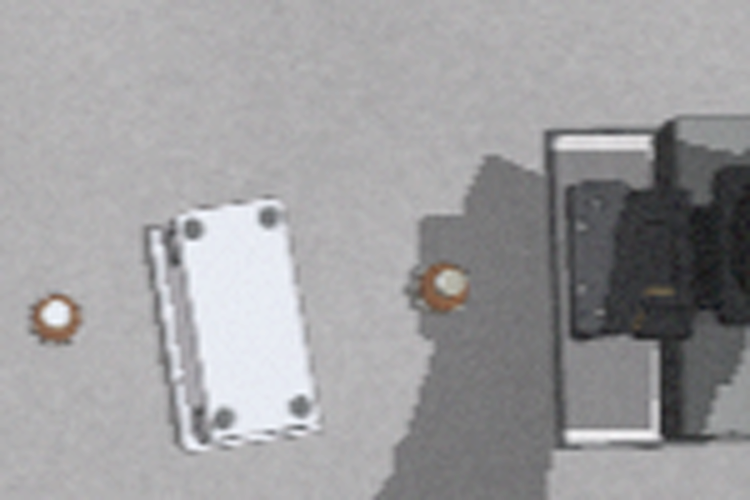

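```bash
python3 -c "
from h import *
X=onz(ld('w19'),[(184,103),(330,103)],.1374+.074);print(X)
t,R=st();print((X-t)@R)
"
```

```text
[[ 0.64479268 -0.30658713  0.2114    ]
 [ 0.64583044 -0.35883824  0.2114    ]]
t 39.5 pos [ 0.5701 -0.3338  0.1375] yaw x -88.96 z [-0.0145 -0.0026 -0.9999] open 0.636 F [ 0.2  0.1 -1.8]
[[-0.02569607 -0.07406734 -0.07507954]
 [ 0.02656513 -0.07415479 -0.07495917]]
```

play_rows([
  [0.5,-5,-14,0,0.015,-0.002,-0.018],
  [0.5,0,0,0,0,0,0],
  [0.5,0,0,15,0,0,0],
  [0.5,0,0,20,0,0,0],
  [0.5,0,0,20,0,0,0],
  [0.5,0,0,15,0,0,0],
  [0.5,0,0,0,0,0,0],
  [0.5,0,0,0,0,0,0],
])

```text
clock: 40.5
tool_pos: [0.5846, -0.3275, 0.0619]
eef_rot: [0.721, -0.693, -0.0, -0.0]
contact_force: [-0.2, 0.5, -1.9]
opening: 0.633
```

```bash
python3 -c "
from h import *
go([.584,-.328,.0],2.1);grab('wrist','w20')"
```

```text
t 40.5 pos [ 0.5846 -0.3275  0.0619] yaw x -87.8 z [-2.e-04  8.e-04 -1.e+00] open 0.633 F [-0.2  0.5 -1.9]
shift mm [ 0.6  0.7 61.9] after turn [ 0.5  0.7 61.9] turn [0.0001 0.0008 0.0017]
```

View pics/w20.png

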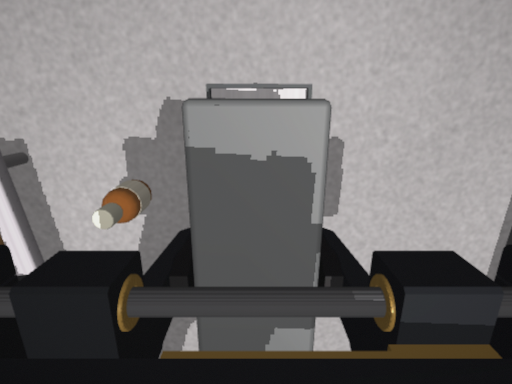

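play_rows([
  [0.5,0.5,0.5,10,0,0,0.0015],
  [0.5,0,0,15,0,0,0],
  [0.5,0,0,15,0,0,0],
  [0.5,0,0,15,0,0,0],
  [0.5,0,0,10,0,0,0],
  [0.5,0,0,0,0,0,0],
  [0.5,0,0,0,0,0,0],
  [0.5,0,0,0,0,0,0],
])

```text
clock: 41.55
tool_pos: [0.5849, -0.3283, -0.0069]
eef_rot: [0.72, -0.694, 0.0, -0.001]
contact_force: [0.3, -0.0, -1.8]
opening: 0.629
```

```bash
python3 -c "
from h import *
go([.584,-.328,-.021],2.1);grab('wrist','w21');grab('scene','s21');crop('s21','s21z',70,170,140,160,4,2)"
```

```text
t 41.55 pos [ 0.5849 -0.3283 -0.0069] yaw x -87.9 z [ 1.3e-03  1.0e-04 -1.0e+00] open 0.629 F [ 0.3 -0.  -1.8]
shift mm [-0.3  0.9 14.1] after turn [-0.3  0.9 14.1] turn [-0.0013  0.0001 -0.0001]
```

View pics/w21.png

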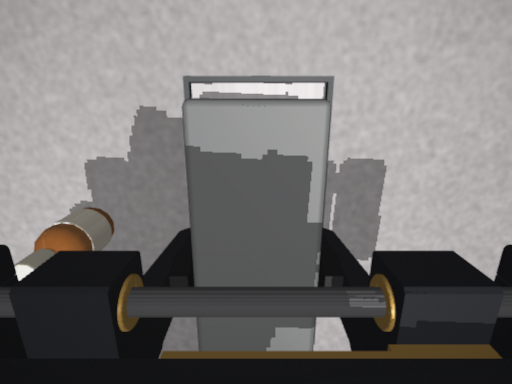

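View pics/s21z.png

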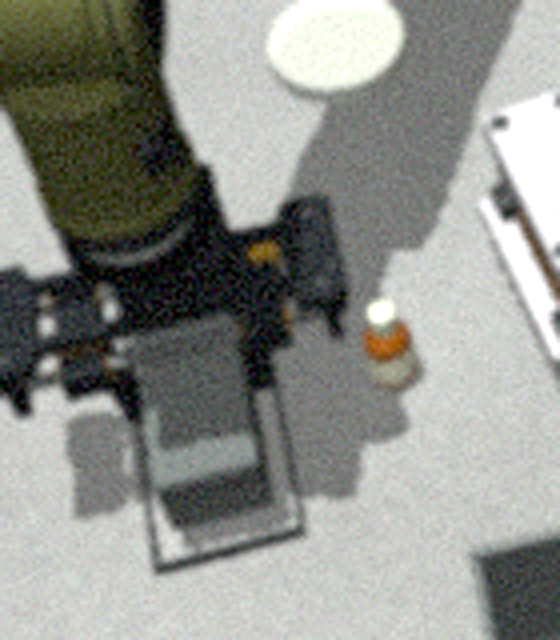

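```bash
python3 -c "
from h import *
from scipy.optimize import least_squares
for y in(-.23,-.235,-.24,-.25):
    s=least_squares(lambda p:(proj(C['scene'],np.array([[p[0],y,p[1]]]))-[153.5,253.5]).ravel(),[.58,.1]); print(y,s.x,s.cost)
print(proj(C['scene'],np.array([[.579,-.2206,.062],[.579,-.2206,0]])))
"
```

```text
-0.23 [0.79564664 0.35266806] 0.0
-0.235 [0.73949598 0.27371299] 4.0389678347315804e-28
-0.24 [0.68334531 0.19475793] 1.1682714461961096e-23
-0.25 [0.57104398 0.0368478 ] 8.077935669463161e-28
[[165.24826876 247.20094049]
 [168.94753239 262.19435505]]
```

The gripper end passes beside the bottle with about 10 mm to spare. Lowering the last bit.

play_rows([
  [0.5,0,1,5,-0.001,0,0],
  [0.5,0,0,4,0,0,0],
  [0.5,0,0,3,0,0,0],
  [0.5,0,0,2,0,0,0],
  [0.5,0,0,1,0,0,0],
  [0.5,0,0,0,0,0,0],
  [0.5,0,0,0,0,0,0],
  [0.5,0,0,0,0,0,0],
])

```text
clock: 42.65
tool_pos: [0.5844, -0.3287, -0.0208]
eef_rot: [0.72, -0.694, 0.001, -0.0]
contact_force: [-0.5, -0.6, -0.3]
opening: 0.636
```

```bash
python3 -c "
from h import *
go([.584,-.328,-.021],2.1)"
```

```text
t 42.65 pos [ 0.5844 -0.3287 -0.0208] yaw x -87.92 z [ 1.4e-03 -8.0e-04 -1.0e+00] open 0.636 F [-0.5 -0.6 -0.3]
shift mm [-0.7  0.4  0.2] after turn [-0.7  0.4  0.2] turn [-0.0013 -0.0009 -0.0004]
```

play_rows([
  [0.5,0,0,1,0,0,0],
  [0.5,0,0,0,0,0,0],
  [0.8,0,0,0,0,0,0],
  [0.8,0,0,0,0,0,0],
  [0.8,0,0,0,0,0,0],
  [0.8,0,0,-15,0,0,0],
  [0.8,0,0,-25,0,0,0],
  [0.8,0,0,-30,0,0,0],
])

```text
clock: 43.65
tool_pos: [0.5835, -0.3282, 0.0505]
eef_rot: [0.72, -0.694, -0.001, 0.0]
contact_force: [0.2, -1.5, 0.0]
opening: 0.803
```

play_rows([
  [1,0,10,-30,0,0,0],
  [1,0,30,-30,0,0,0],
  [1,0,40,-30,0,0,0],
  [1,0,10,-30,0,0,0],
  [1,0,0,-30,0,0,0],
  [1,0,0,0,0,0,0],
  [1,0,0,0,0,0,0],
  [1,0,0,0,0,0,0],
])

```text
clock: 44.65
tool_pos: [0.4925, -0.3321, 0.2133]
eef_rot: [0.72, -0.694, 0.005, -0.001]
contact_force: [0.2, -0.1, -0.5]
opening: 1.001
```

```bash
python3 -c "
from h import *
go([.53,.1,.2],8.2);grab('wrist','w22');crop('w22','w22z',160,0,180,190,3,1.5)"
```

```text
t 44.65 pos [ 0.4925 -0.3321  0.2133] yaw x -87.9 z [ 0.0088 -0.0062 -0.9999] open 1.001 F [ 0.2 -0.1 -0.5]
shift mm [-430.5  -53.2   11. ] after turn [-422.4  -98.8   13.3] turn [-0.0083 -0.007  -0.1064]
```

View pics/w22z.png

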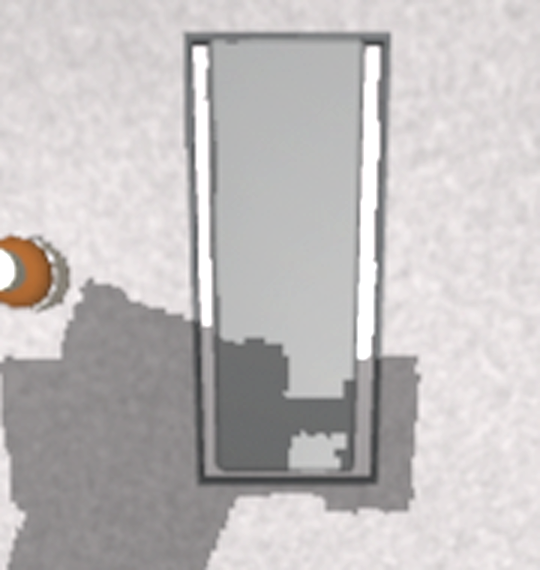

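The tip box lies flat and centred in the short tray, with a gap all round. Now the tube rack.

play_rows([
  [1,-30,0,0,-0.008,-0.007,-0.02],
  [1,-45,0,0,0,0,-0.02],
  [1,-50,0,0,0,0,-0.02],
  [1,-50,0,0,0,0,-0.02],
  [1,-50,-5,0,0,0,-0.02],
  [1,-50,-10,0,0,0,0],
  [1,-50,-10,0,0,0,0],
  [1,-40,-10,0,0,0,0],
])

```text
clock: 45.7
tool_pos: [0.4872, 0.0434, 0.2066]
eef_rot: [0.753, -0.659, -0.005, 0.002]
contact_force: [-0.5, 0.4, 0.1]
opening: 0.999
```

```bash
python3 -c "
from h import *
go([.52,.09,.2],8.2)"
```

```text
t 45.7 pos [0.4872 0.0434 0.2066] yaw x -82.37 z [-0.0104  0.0029 -0.9999] open 0.999 F [-0.5  0.4  0.1]
shift mm [-41.8 -38.7   6.4] after turn [-41.5 -39.1   6.6] turn [ 0.0099  0.0043 -0.01  ]
```

play_rows([
  [1,-20,-15,0,0.01,0.004,-0.01],
  [1,-10,-15,0,0,0,0],
  [1,-5,-5,0,0,0,0],
  [1,0,0,0,0,0,0],
  [1,0,0,0,0,0,0],
  [1,0,0,0,0,0,0],
  [1,0,0,0,0,0,0],
  [1,0,0,0,0,0,0],
])

```text
clock: 46.7
tool_pos: [0.5144, 0.0863, 0.2036]
eef_rot: [0.758, -0.653, -0.003, 0.003]
contact_force: [-0.3, 0.4, 0.0]
opening: 1.003
```

```bash
python3 -c "
from h import *
go([.52,.09,.2],8.2);grab('wrist','w23');crop('w23','w23z',120,20,240,230,3,1.4);grab('scene','s23');crop('s23','s23z',260,130,180,130,4,2)"
```

```text
t 46.7 pos [0.5144 0.0863 0.2036] yaw x -81.46 z [-7.1e-03 -5.0e-04 -1.0e+00] open 1.003 F [-0.3  0.4  0. ]
shift mm [-2.8 -6.1  3.5] after turn [-2.9 -6.1  3.6] turn [0.0071 0.0005 0.0059]
```

View pics/w23z.png

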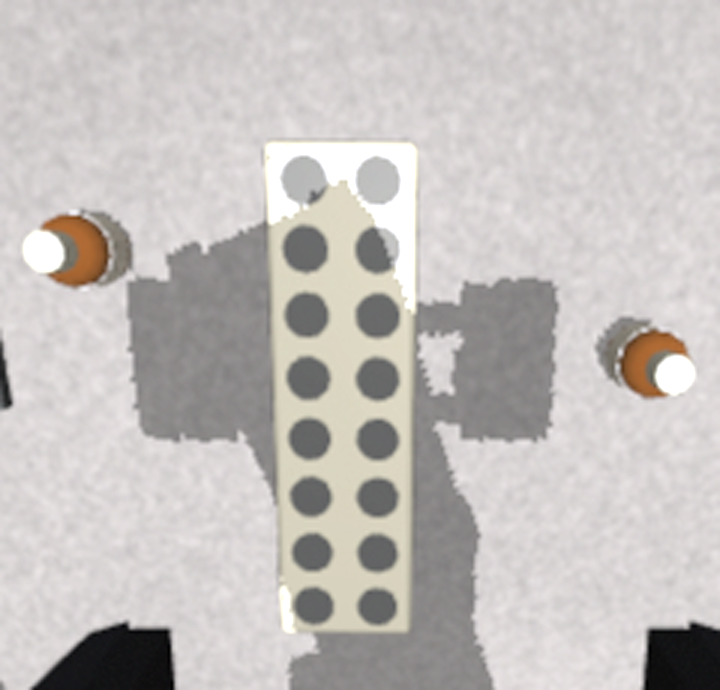

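View pics/s23z.png

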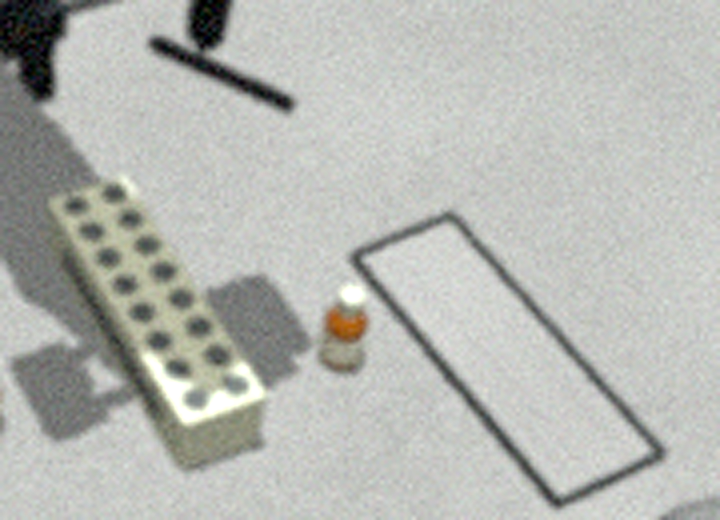

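```bash
python3 -c "
from h import *
p=un([(264,142),(417,142),(410,632),(281,632)],120,20,3)
rep(onz(ld('w23'),p,.05),'rack')
W=tri(ld('w23'),p,C['scene'],un([(264,394),(176,428),(51,205),(124,180)],260,130,4));print(W.round(4));rep(W,'tri')
go([.5265,.113,.11],8)"
```

```text
rack c [0.5238 0.1137 0.05  ] yaw 7.89 8.63 len 0.1928 0.055
[[0.6153 0.154  0.0471]
 [0.6232 0.0971 0.0441]
 [0.432  0.0753 0.0432]
 [0.4188 0.1301 0.037 ]]
tri c [0.5223 0.1141 0.0428] yaw 6.71 10.66 len 0.1952 0.0568
t 46.8 pos [0.5144 0.0865 0.2036] yaw x -81.45 z [-7.1e-03 -5.0e-04 -1.0e+00] open 1.002 F [-0.5  0.2  0.5]
shift mm [-24.4 -16.6  93.5] after turn [-24.6 -15.7  93.6] turn [0.0071 0.0006 0.0096]
```

```bash
python3 -c "
from h import *
from scipy.optimize import least_squares
t=np.array([.5278,.11,.2643]);a=np.radians(-77.93);R=np.array([[np.cos(a),np.sin(a),0],[np.sin(a),-np.cos(a),0],[0,0,-1]]).T
uv=un([(155,337),(441,237)],240,40,4)
f=lambda p:(proj(C['scene'],np.array([t+R@[p[0],p[1],p[2]],t+R@[-p[0],p[1],p[2]]]))-uv).ravel()
s=least_squares(f,[.09,0,-.1]);print(s.x,f(s.x))
uv2=un([(155,337),(441,237)],240,40,4)
for b in(-.0375,0,.0375):
  s=least_squares(lambda p:f([p[0],b,p[1]]),[.09,-.1]);print(b,s.x,f([s.x[0],b,s.x[1]]))
"
```

```text
[ 0.08158202 -0.03225094 -0.10314792] [ 0.00042725  0.00122181 -0.00045061 -0.0012886 ]
-0.0375 [ 0.08135008 -0.10656726] [1.52903324 0.23234369 1.66107111 0.14354682]
0 [ 0.08305467 -0.08161263] [-9.03251924 -1.14858136 -9.81437822 -0.6585273 ]
0.0375 [ 0.08486294 -0.05552221] [-18.80105431  -1.97988446 -20.41780522  -0.98968898]
```

The body underside checks out at 65 mm above the tips, so it clears the 62 mm bottles. Proceeding to the rack grasp.

play_rows([
  [1,-22,-14,0,0.007,0,0],
  [1,-3,-3,15,0,0,0],
  [1,0,0,20,0,0,0],
  [1,0,0,20,0,0,0],
  [1,0,0,15,0,0,0],
  [1,0,0,0,0,0,0],
  [1,0,0,0,0,0,0],
  [1,0,0,0,0,0,0],
])

```text
clock: 47.8
tool_pos: [0.5254, 0.1087, 0.1279]
eef_rot: [0.757, -0.654, -0.0, 0.003]
contact_force: [-0.0, -0.0, -0.4]
opening: 1.001
```

```bash
python3 -c "
from h import *
go([.525,.1135,-.016],8)"
```

```text
t 47.8 pos [0.5254 0.1087 0.1279] yaw x -81.62 z [-0.0052 -0.0047 -1.    ] open 1.001 F [-0.  -0.  -0.4]
shift mm [ -5.4  -1.2 143.8] after turn [ -4.8  -0.3 143.9] turn [ 0.0058 -0.0039  0.0066]
```

play_rows([
  [1,-5,0,0,0.006,-0.004,0.006],
  [1,0,0,10,0,0,0],
  [1,0,0,20,0,0,0],
  [1,0,0,20,0,0,0],
  [1,0,0,20,0,0,0],
  [1,0,0,10,0,0,0],
  [1,0,0,0,0,0,0],
  [1,0,0,0,0,0,0],
])

```text
clock: 48.8
tool_pos: [0.5262, 0.1152, 0.0456]
eef_rot: [0.755, -0.656, 0.001, -0.002]
contact_force: [0.8, -0.8, 0.4]
opening: 0.996
```

```bash
python3 -c "
from h import *
go([.525,.1135,-.016],8);grab('wrist','w24')"
```

```text
t 48.8 pos [0.5262 0.1152 0.0456] yaw x -81.94 z [ 0.0045  0.002  -1.    ] open 0.996 F [ 0.8 -0.8  0.4]
shift mm [ 1.6  1.7 61.6] after turn [ 1.5  1.4 61.6] turn [-0.0048  0.0013  0.0011]
```

View pics/w24.png

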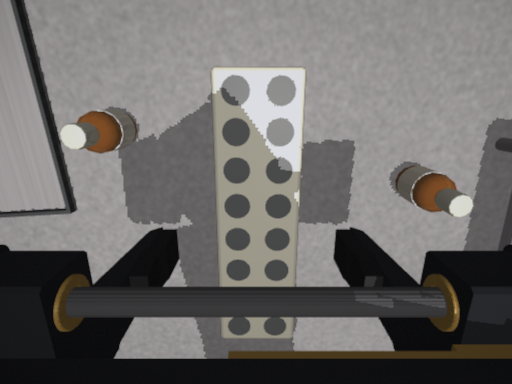

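play_rows([
  [1,1.5,1,5,-0.005,0.001,0.001],
  [1,0,0,15,0,0,0],
  [1,0,0,15,0,0,0],
  [1,0,0,15,0,0,0],
  [1,0,0,8,0,0,0],
  [1,0,0,0,0,0,0],
  [1,0,0,0,0,0,0],
  [1,0,0,0,0,0,0],
])

```text
clock: 49.85
tool_pos: [0.526, 0.1137, -0.016]
eef_rot: [0.755, -0.656, 0.0, -0.0]
contact_force: [0.2, 0.9, -0.8]
opening: 0.994
```

```bash
python3 -c "
from h import *
go([.525,.1135,-.016],8)"
```

```text
t 49.85 pos [ 0.526   0.1137 -0.016 ] yaw x -82.0 z [ 7.e-04  6.e-04 -1.e+00] open 0.994 F [ 0.2  0.9 -0.8]
shift mm [0. 1. 0.] after turn [0. 1. 0.] turn [-0.0008  0.0005  0.    ]
```

play_rows([
  [0.75,0,0.5,0,0,0,0],
  [0.5,0,0,0,0,0,0],
  [0.5,0,0,0,0,0,0],
  [0.5,0,0,0,0,0,0],
  [0.5,0,0,0,0,0,0],
  [0.5,0,0,-5,0,0,0],
  [0.5,0,0,-10,0,0,0],
  [0.5,0,0,-15,0,0,0],
], grip_force=35)

```text
clock: 50.85
tool_pos: [0.5246, 0.1131, 0.0154]
eef_rot: [0.755, -0.656, -0.0, 0.0]
contact_force: [-1.1, -0.3, -1.4]
opening: 0.633
```

play_rows([
  [0.5,0,0,-15,0,0,0],
  [0.5,0,0,-25,0,0,0],
  [0.5,0,0,-25,0,0,0],
  [0.5,0,0,-20,0,0,0],
  [0.5,0,0,-10,0,0,0],
  [0.5,0,0,0,0,0,0],
  [0.5,0,0,0,0,0,0],
  [0.5,0,0,0,0,0,0],
])

```text
clock: 51.85
tool_pos: [0.5245, 0.1123, 0.1185]
eef_rot: [0.755, -0.656, 0.001, -0.001]
contact_force: [-0.6, 0.2, -2.6]
opening: 0.628
```

```bash
python3 -c "
from h import *
go([.595,.3255,.11],11.7);grab('wrist','w25');grab('scene','s25');crop('s25','s25z',230,90,200,160,4,2.2)"
```

```text
t 51.85 pos [0.5245 0.1123 0.1185] yaw x -82.03 z [ 0.002  0.    -1.   ] open 0.628 F [-0.6  0.2 -2.6]
shift mm [-201.3  -99.4    8.6] after turn [-194.4 -112.3    8.5] turn [-0.002  -0.0003 -0.0651]
```

View pics/w25.png

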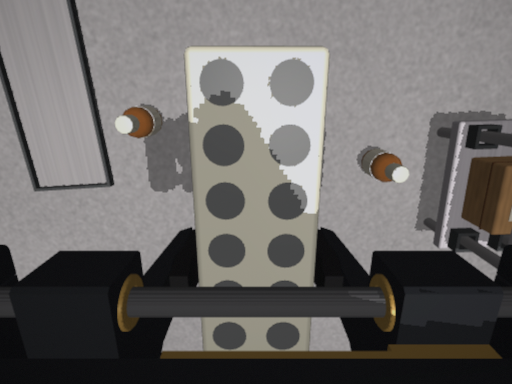

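View pics/s25z.png

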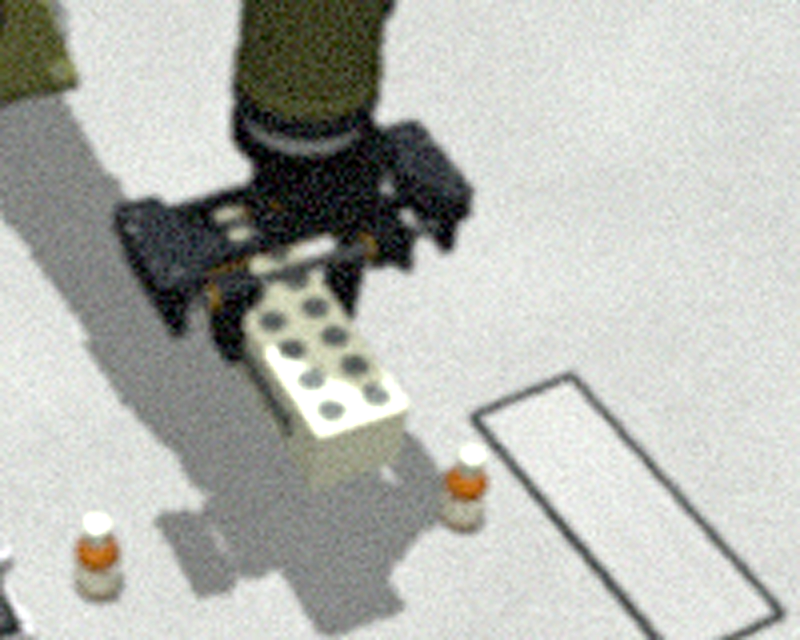

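```bash
python3 -c "
from h import *
t,R=st()
X=onz(ld('w25'),[(187,50),(328,50)],t[2]+.066);print((X-t)@R)"
```

```text
t 51.95 pos [0.5244 0.1123 0.1185] yaw x -82.03 z [ 0.0018 -0.     -1.    ] open 0.631 F [-0.2 -0.4 -2.9]
[[-0.02553954 -0.0928943  -0.06584063]
 [ 0.0265908  -0.09297626 -0.06582581]]
```

play_rows([
  [0.5,-15,-8,0,-0.002,0,-0.02],
  [0.5,-25,-14,0,0,0,-0.02],
  [0.5,-30,-17,0,0,0,-0.02],
  [0.5,-35,-20,0,0,0,0],
  [0.5,-35,-20,0,0,0,0],
  [0.5,-25,-15,0,0,0,0],
  [0.5,-12,-8,0,0,0,0],
  [0.5,0,0,0,0,0,0],
])

```text
clock: 52.95
tool_pos: [0.5919, 0.3227, 0.1152]
eef_rot: [0.778, -0.629, -0.003, -0.001]
contact_force: [-0.7, -0.5, -2.8]
opening: 0.631
```

```bash
python3 -c "
from h import *
go([.595,.3255,.11],11.7)"
```

```text
t 52.95 pos [0.5919 0.3227 0.1152] yaw x -77.88 z [-0.0043  0.0058 -1.    ] open 0.631 F [-0.7 -0.5 -2.8]
shift mm [-2.  -3.7  5.3] after turn [-2.1 -3.6  5.2] turn [0.003  0.0065 0.0073]
```

play_rows([
  [0.5,-2,-6,5,0.003,0.006,0.007],
  [0.5,0,0,10,0,0,0],
  [0.5,0,0,15,0,0,0],
  [0.5,0,0,10,0,0,0],
  [0.5,0,0,0,0,0,0],
  [0.5,0,0,0,0,0,0],
  [0.5,0,0,0,0,0,0],
  [0.5,0,0,0,0,0,0],
])

```text
clock: 53.95
tool_pos: [0.5971, 0.3228, 0.0715]
eef_rot: [0.775, -0.632, 0.0, 0.002]
contact_force: [0.0, 0.5, -2.7]
opening: 0.633
```

```bash
python3 -c "
from h import *
go([.5975,.326,-.013],11.7);grab('wrist','w26');grab('scene','s26');crop('s26','s26z',280,100,180,170,4,2.)
"
```

```text
t 53.95 pos [0.5971 0.3228 0.0715] yaw x -78.43 z [-0.0019 -0.0031 -1.    ] open 0.633 F [ 0.   0.5 -2.7]
shift mm [-3.3 -1.2 84.5] after turn [-3.1 -1.  84.5] turn [ 0.0025 -0.0027 -0.0023]
```

View pics/w26.png

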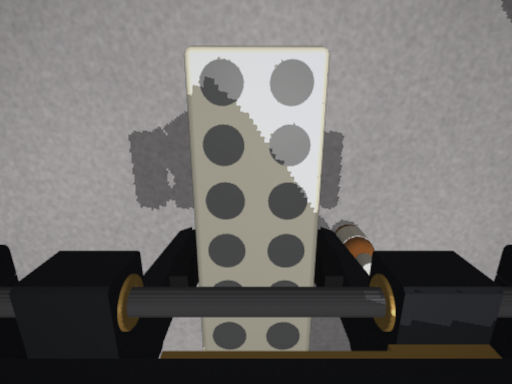

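View pics/s26z.png

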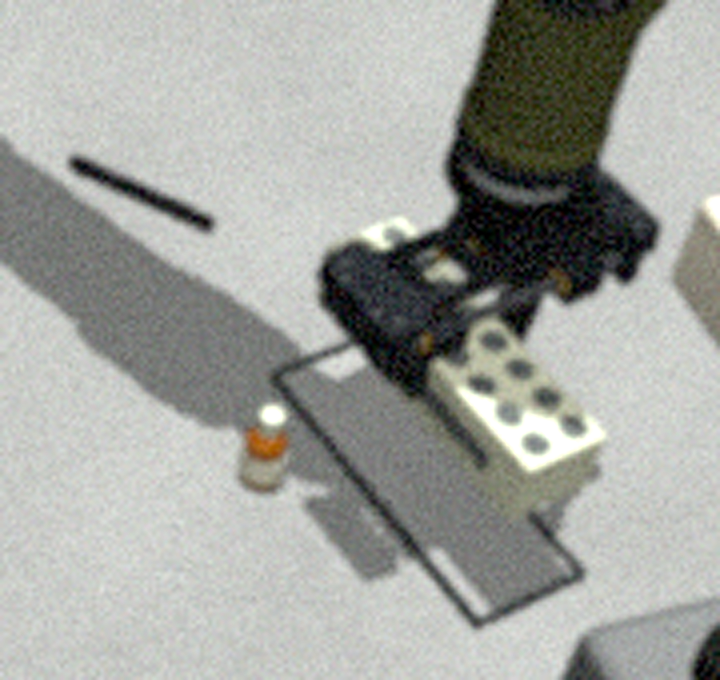

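play_rows([
  [0.5,-3,-1,5,0.0025,-0.0025,-0.002],
  [0.5,0,0,12,0,0,0],
  [0.5,0,0,15,0,0,0],
  [0.5,0,0,15,0,0,0],
  [0.5,0,0,8,0,0,0],
  [0.5,0,0,0,0,0,0],
  [0.5,0,0,0,0,0,0],
  [0.5,0,0,0,0,0,0],
])

```text
clock: 55.05
tool_pos: [0.5971, 0.3261, 0.0117]
eef_rot: [0.776, -0.631, -0.0, 0.0]
contact_force: [0.5, -0.3, -2.7]
opening: 0.629
```

```bash
python3 -c "
from h import *
go([.5975,.326,-.013],11.7);grab('wrist','w27');grab('scene','s27');crop('s27','s27z',310,150,150,130,5,2.)
"
```

```text
t 55.05 pos [0.5971 0.3261 0.0117] yaw x -78.29 z [-8.e-04 -6.e-04 -1.e+00] open 0.629 F [ 0.5 -0.3 -2.7]
shift mm [ 0.1 -0.4 24.7] after turn [ 0.1 -0.4 24.7] turn [ 0.0009 -0.0004  0.0002]
```

View pics/w27.png

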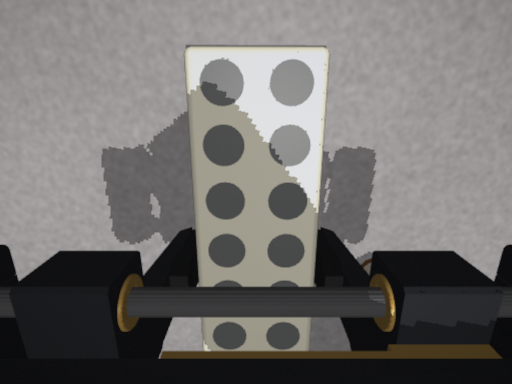

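View pics/s27z.png

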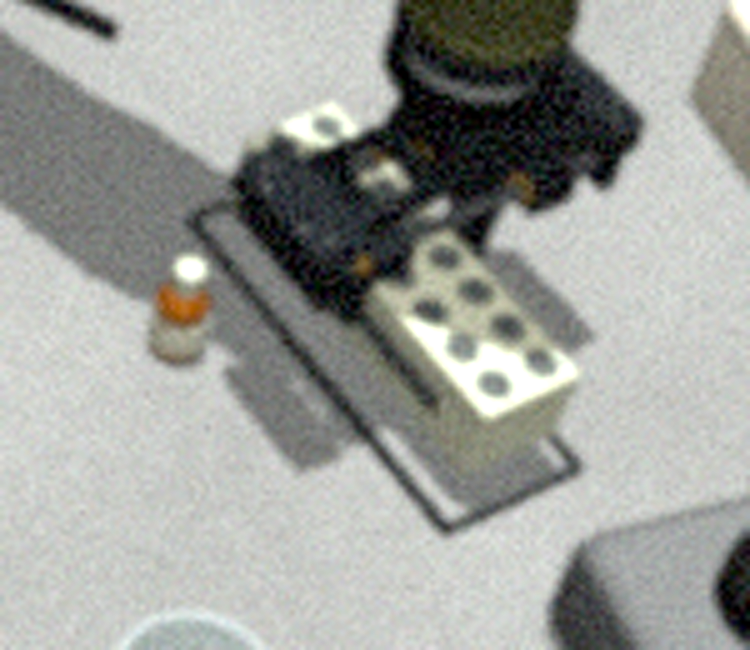

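play_rows([
  [0.5,0,0,5,0,0,0],
  [0.5,0,0,6,0,0,0],
  [0.5,0,0,2,0,0,0],
  [0.5,0,0,0,0,0,0],
  [0.5,0,0,0,0,0,0],
  [0.5,0,0,0,0,0,0],
  [0.5,0,0,0,0,0,0],
  [0.5,0,0,0,0,0,0],
])

```text
clock: 56.15
tool_pos: [0.5975, 0.3263, -0.0015]
eef_rot: [0.776, -0.631, 0.0, -0.0]
contact_force: [-0.3, 0.3, -2.7]
opening: 0.633
```

```bash
python3 -c "
from h import *
t,R=st()
go([.5975,.326,-.013],11.7);grab('scene','s28')
im=cv2.imread('pics/s28.png');k=5
c=cv2.convertScaleAbs(cv2.resize(im[150:280,310:460],None,fx=k,fy=k,interpolation=cv2.INTER_CUBIC),alpha=2)
def draw(cx,cy,yaw,L,W,z,col):
    a=np.radians(yaw);u=np.array([np.cos(a),np.sin(a)]);v=np.array([-u[1],u[0]])
    P=np.array([[*(np.array([cx,cy])+u*sx*L/2+v*sy*W/2),z] for sx,sy in((1,1),(1,-1),(-1,-1),(-1,1))])
    uv=((proj(C['scene'],P)-[310,150]+.5)*k-.5).astype(int); cv2.polylines(c,[uv.reshape(-1,1,2)],True,col,1)
draw(.595,.3255,11.7,.221,.082,.009,(0,0,255))
u=np.array([np.cos(np.radians(11.7)),np.sin(np.radians(11.7))])
p=t[:2]-.0025*u
draw(p[0],p[1],11.7,.195,.056,t[2]+.016,(255,0,0)); draw(p[0],p[1],11.7,.195,.056,t[2]+.066,(0,255,0))
cv2.imwrite('pics/s28z.png',c)
"
```

```text
t 56.15 pos [ 0.5975  0.3263 -0.0015] yaw x -78.3 z [ 2.e-04  1.e-04 -1.e+00] open 0.633 F [-0.3  0.3 -2.7]
t 56.15 pos [ 0.5975  0.3263 -0.0015] yaw x -78.3 z [ 2.e-04  1.e-04 -1.e+00] open 0.633 F [-0.3  0.3 -2.7]
shift mm [ 0.3  0.1 11.5] after turn [ 0.3  0.1 11.5] turn [-0.0002  0.0001  0.    ]
```

View pics/s28z.png

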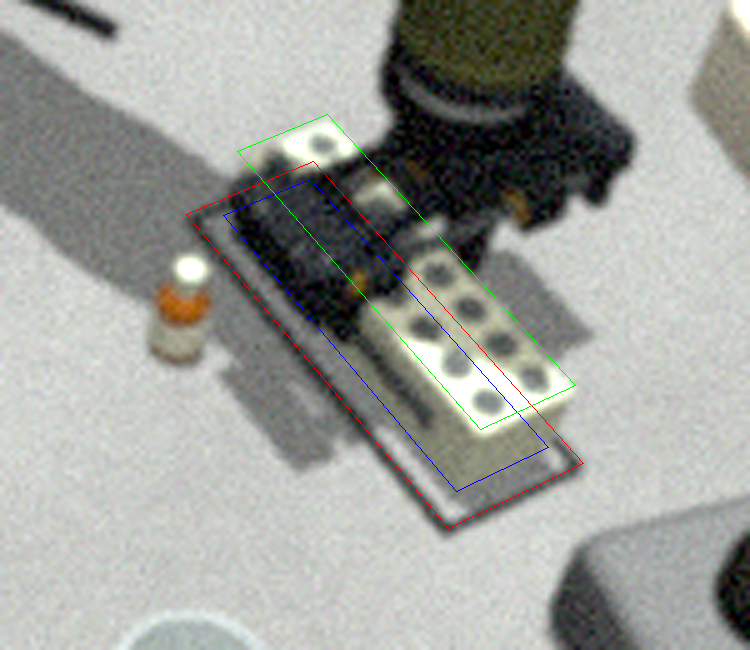

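The overlay of the tray (red) and the rack bottom (blue) shows the rack centred inside the rim. Setting it down.

play_rows([
  [0.5,0,0,5,0,0,0],
  [0.5,0,0,3,0,0,0],
  [0.5,0,0,2,0,0,0],
  [0.5,0,0,2,0,0,0],
  [0.5,0,0,1,0,0,0],
  [0.5,0,0,0,0,0,0],
  [0.5,0,0,0,0,0,0],
  [0.5,0,0,0,0,0,0],
])

```text
clock: 57.2
tool_pos: [0.5978, 0.3265, -0.012]
eef_rot: [0.775, -0.631, 0.0, -0.0]
contact_force: [-1.0, -1.4, 0.6]
opening: 0.634
```

```bash
python3 -c "
from h import *
go([.5975,.326,-.013],11.7)"
```

```text
t 57.2 pos [ 0.5978  0.3265 -0.012 ] yaw x -78.32 z [ 1.e-03 -1.e-04 -1.e+00] open 0.634 F [-1.  -1.4  0.6]
shift mm [0.4 0.3 1. ] after turn [0.4 0.3 1. ] turn [-0.001  -0.0003 -0.0003]
```

play_rows([
  [0.5,0,0,1,0,0,0],
  [0.5,0,0,0,0,0,0],
  [0.8,0,0,0,0,0,0],
  [0.8,0,0,0,0,0,0],
  [0.8,0,0,0,0,0,0],
  [0.8,0,0,-10,0,0,0],
  [0.8,0,0,-25,0,0,0],
  [0.8,0,0,-30,0,0,0],
])

```text
clock: 58.2
tool_pos: [0.5968, 0.326, 0.053]
eef_rot: [0.775, -0.631, -0.0, 0.001]
contact_force: [-0.1, 0.3, -0.0]
opening: 0.797
```

play_rows([
  [1,0,0,-30,0,0,0],
  [1,0,10,-30,0,0,0],
  [1,0,40,-30,0,0,0],
  [1,0,40,-30,0,0,0],
  [1,0,40,-20,0,0,0],
  [1,0,0,0,0,0,0],
  [1,0,0,0,0,0,0],
  [1,0,0,0,0,0,0],
])

```text
clock: 59.2
tool_pos: [0.4701, 0.3011, 0.2044]
eef_rot: [0.775, -0.632, 0.002, -0.006]
contact_force: [-0.9, 0.3, -0.1]
opening: 0.997
```

```bash
python3 -c "
from h import *
st();grab('wrist','w29');grab('scene','s29');grab('top','t29')
crop('t29','t29z',120,115,160,120,5,1.4);crop('s29','s29z',80,150,360,170,2,1.8)
"
```

```text
t 59.2 pos [0.4701 0.3011 0.2044] yaw x -78.41 z [ 0.0105  0.0057 -0.9999] open 0.997 F [-0.9  0.3 -0.1]
```

View pics/w29.png

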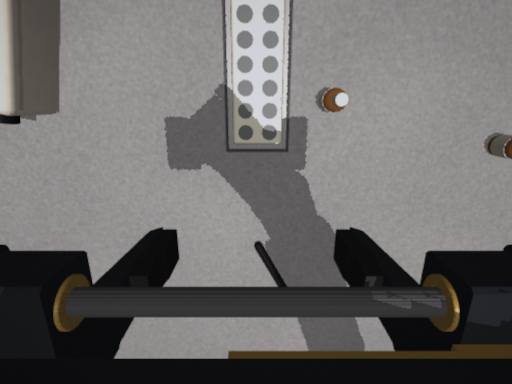

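View pics/s29z.png

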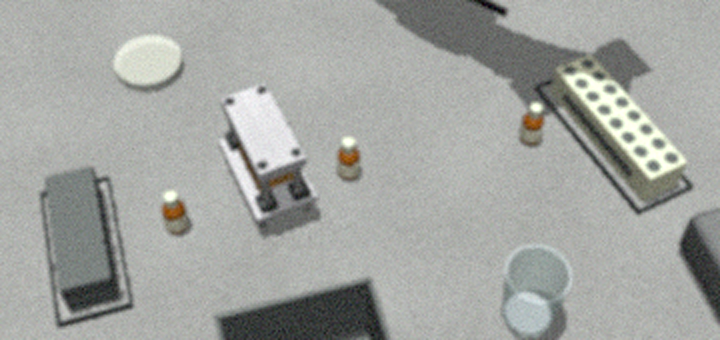

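View pics/t29.png

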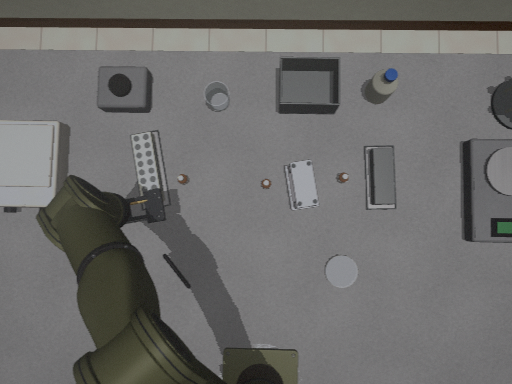

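All pieces are in place. The bottles are at (182,178), (266,183) and (344,177) in the top view, the same as at the start. Handing in.

```bash
python3 -c "
from h import *
st(); print(r.finish_job())"
```

```text
t 59.35 pos [0.4698 0.3009 0.204 ] yaw x -78.41 z [ 0.0097  0.0052 -0.9999] open 1.001 F [-0.4  0.3 -0.1]
the job is handed in; nothing more can be done
None
```

The stack is taken apart and every piece put away in the order asked. I handed the job in at 59.4 s, with the gripper open and clear of everything.

**Last checks**
- **Carton:** measured square and within about 1 mm of the centre of the base, between its four sockets.
- **Tier:** upright over the carton with its posts in the sockets. Its top measured 0.119–0.1205 m against 0.118 m when fully seated, so level and home within measuring error. The hand also stopped going down there.
- **Tip box:** flat and centred in the shorter tray, with a gap all round in the wrist picture.
- **Tube rack:** lying inside the longer tray. Its load came off the hand at the expected height. The wrist picture cut off its far end; the scene and top views show it inside the rim.
- **Bottles:** all three standing, at the same top-view pixels as at the start.

**What failed or disagreed**
- **First grasp missed:** the fingers closed in the air above the carton, because the real fingertips sit about 38 mm above the reported TCP. I measured this from two views and corrected all later heights by it.
- **Some sizes and heights read off:** wrist-camera outlines of the boxes came out 2–5 mm small. A two-view estimate of the tube rack's top gave 37–47 mm against 50 mm in the text. I used the text's heights for those, and the fingers and contact heights agreed with them.

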